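Load the angle-drilling jig: block up to the stop, cam locked

ROBOT

A 6-joint arm with a two-finger parallel gripper is mounted at the origin on a cart in front of the work surface, level with it; the furniture and walls round the work are solid. World frame = base frame: x ahead of the robot, y to its left, z up, the work surface at z = 0. Lengths are in m, angles in rad, forces in N, time in s.
With the tool pointing down it reaches from about 0.375 to 0.9 m from the base axis. Payload 3.1 kg.
Tool frame: the origin (TCP) lies midway between the tips of the shut fingers; the grasp point (between the pads) lies 19 mm behind it (pinch_z is the distance from the TCP to the grasp point, in m); y points along the fingers, z is the direction in which the jaws open and shut, and the axes are right-handed (so a half turn about y gives the same grasp; the last joint's range is limited). The gripper opens to 87 mm and grips with 3 to 60 N. Pads are 19 mm wide; open, the fingers measure 117 mm over their backs; the gripper's body (75 mm by 190 mm) begins 51 mm behind the grasp point.
Start: joints at [1.028, 0.527, 1.433, -0, 1.181, -0.178], TCP at [0.223, 0.584, 0.191] pointing down, gripper open.
Joint ranges: [-3.08, 3.08], [-0.75, 2.2], [0.22, 2.44], [-1.43, 4.57], [0, 2.65], [-2.85, 2.85]. Speed limits (rad/s): [2.79, 2.79, 3.14, 3.14, 3.14, 3.14].

INTERFACE

Orientations are given as a unit quaternion [x, y, z, w].
In Python, from rig import * gives the robot as it stands.
- The arm moves only by the tool drive_tool, never from a script. Its argument "plan" is a list of rows, each a list of 7 numbers: the shift along the tool's x, y, z in mm, then the turn, a rotation vector about the tool's x, y, z in degrees, then the finger opening in mm, from 0 to 87. A call has 1 to 10 rows; each row is the pose to reach, as a shift and turn from the pose commanded when the call began, along the tool's axes at that moment; what a row does not reach only later rows make up. A row lasts 1/10 s, in which the tool goes at most 50 mm and 8.59 degrees, less where a joint would pass 70% of its speed; a pose out of reach is approached as far as the arm can. A call with a gripper value outside its range is refused whole. The fingers move at their own pace and stop on an object; "newtons" is the grip in N (left out, the last holds). Time passes only in rows, so rows that repeat a pose let the fingers close. It gives the time, the measured TCP pose, the force and the opening at its end, in the units of the state.
- get_obs(): the state, without advancing time (a new reading comes with each control period).
- camera(name): name is "side" or "top"; returns the picture (420x560x3 uint8, blue, green, red); there is no depth.
- get_calibration(name): a dict with "fx", "fy", "cx", "cy" (pixels), "D" ([k1, k2, p1, p2, k3] as OpenCV has them; the pictures are not rectified), "origin" and "rotation" of the camera in the world. Camera axes: x right, y down, z forward; pixel columns grow to the right and rows downward; lengths in m; the calibration is good to about 2 mm. A picture is of the moment at which its call begins. get_calibration takes no time and is no camera call.
- hand_in(): hands the job in, once; it reports no verdict.
Trained networks look in the newest picture that a camera, given by its name, has taken for a name from the list of things; names that differ only in an ending like _2 or _b are one class to them, and where a whole thing is asked for, a point or a joint stands for the part that bears it (a point fixed in the world has none). Each returns a list of dicts, best first, with "conf" (0 to 1); they miss things now and then, are a little off and sometimes report something else, mostly with a low value. They report only what shows in the picture. A call takes as long as a camera call.
- spot_in(camera, target): "location" ([column, row] in pixels, amid what is visible of it).
- mark_of(camera, target): "location" ([column, row] in pixels: a listed point, or the origin of a listed thing).
The state is a dict: "time": time; "q": joint angles; "joint_velocities": joint speeds; "joint_torque": joint torques, N m; "position": TCP position; "tool_rot": TCP orientation; "ft_force": force on the tool from outside, world axes, zero at the start; "moment": the same for the moment, N m; "grip_width": finger opening in m.
Only numpy, scipy, OpenCV 4.12 (cv2) and the standard library are available. Lean on these libraries where they do the work, as an engineer would, in place of code of your own. Each camera call takes 0.05 s, during which the arm holds its last target. There are 200 camera calls.

TASK

Set up the pine block for angled drilling: lay it lengthwise on the sloping bed of the jig, slide it up along the fence under the drill bridge until it bears firmly against the stop at the top, then swing the cam lever round (anticlockwise seen from above) until the cam bites and holds the block against the fence. The stop is only held by its thumbscrew and its setting must be kept, so feel for it and do not shove it along; nip the cam up snugly, without bruising the pine.

Things in the scene. Friction and masses are not known exactly. Their poses are not given: they have to be found in the camera images.
- block_mid (a point): Centre of the loose pine offcut, a plain wooden block 62 mm wide (its x), 120 mm long (its y), 38 mm high (z), 0.11 to 0.23 kg, lying flat on the bench to the right of the jig. Either end may lead.
- bed_foot (a point): Middle of the low edge of the jig's sloping plywood bed, on its surface. x points level along the jig, uphill; y left; z up. The bed rises 10 degrees along x, is 228 mm long, reaches 70 mm right and 87 mm left. Below, a = mm up the slope from this edge, y = mm left of this point, n = mm square to the bed. Both sides are open up to a = 80. The jig stands firm.
- fence: Wooden fence along the right side of the bed, 22 mm high, straight from a 100 to 220; a lead-in (a 84 to 100) flares 6 mm outward. It is set for the stock: its face stands anywhere from y -33.5 to y -30. Axes as bed_foot; the origin is on the bench, 105 mm uphill from bed_foot, and its face is 31 mm to the right of it.
- bridge (a point): Top of the bushing in the drill bridge (a 166, y 0, n 63), a plate across the bed at a 146 to 186, underside n 46, left post a 168 to 184, y 35.5 to 53.5. The block gets under only by sliding. At a 145 to 164 it lifts a sprung steel shoe by 3 mm that then drags at it: pushing takes 1 to 3 N before the shoe, 3 to 10 N from there on. Home, its lower end is at a 62 to 78.
- stop_face (a point): Middle of the lower face of the aluminium stop (44 wide, 30 mm high), n 19. x points up the slope, y left, z square to the bed. It is set at a 182 to 198, each time elsewhere. A thumbscrew holds it by friction: it slides up the bed when the block bears on it with more than 11 N.
- cam: Eccentric wooden cam left of the bed, with a flat steel lever 14 mm wide at n 37 to 45. Origin: pivot on the bed surface (a 140, y 46.9); z is the turning axis. The lever points 70 degrees left of this body's x, which points up the slope when fully open. Two steel dowels (a 92, 113) and the left post hold the block to y 35.5 at most, clear of the open cam. Turned anticlockwise it bites somewhere between 60 and 95 of its 109 degrees, as the fence is set.
- cam_knob (a point): Centre of the black ball knob (24 mm) at the end of the cam lever, 85 mm from the pivot, n 44. Turning the free lever takes 4 to 6 N at 65 mm from the pivot; the cam has bitten well when it takes 10 to 15 N, much more bruises the pine. The lever stays where it is left.
- sanding_block: Bystander: grey foam sanding block 112x66x28 mm; leave it where it is.
- screwdriver: Bystander: screwdriver 202 mm long; leave it where it is.
- c_clamp: Bystander: C-clamp 96x167x20 mm; leave it where it is.
- tape_measure: Bystander: tape measure 36x93x68 mm; leave it where it is.
- try_square: Bystander: try square 119x174x19 mm; leave it where it is.
- pencil: Bystander: pencil 169 mm long; leave it where it is.

How it is judged:
By the outcome, as a careful person would: the job done as asked, in the order asked, and still so for the second after the job is handed in, with the robot touching nothing.
It also fails if it takes over 72 s, if anything falls off the work surface, if the arm or the gripper's body presses on something with over 40 N, if the wrist force passes 120 N, or if a joint passes its speed limit or range.

## Working session

There is one attempt and no reset: what is moved stays moved. The work goes in short steps, Python scripts to look and compute and a tool call to move; the robot and the scene stay as the last step left them, time stands still between calls to the robot, and variables do not carry over. Pictures are saved under pics/ and viewed, about 8 in all and at most 12, crops included, and the job is handed in when it is done.

Besides the shell and the picture viewer there is one more tool, called as a command line: name --pt "numbers of a row" for each row, then --argument value for the rest. drive_tool: Moves the arm, as the interface text tells. Its arguments: {"type":"object","properties":{"plan":{"type":"array","items":{"type":"array","items":{"type":"number"}}},"newtons":{"type":"number"}},"required":["plan"]}

```bash
mkdir -p pics; ls
cat > h.py <<'E'
from rig import *
import numpy as np, cv2
from scipy.spatial.transform import Rotation as R
def ray(c,uv):
    k=get_calibration(c); K=np.array([[k['fx'],0,k['cx']],[0,k['fy'],k['cy']],[0,0,1]])
    p=cv2.undistortPoints(np.array([[uv]],float),K,np.array(k['D']))[0,0]
    M=np.array(k['rotation'])
    if M.shape!=(3,3): M=R.from_quat(M).as_matrix()
    return np.array(k['origin']),M@np.array([p[0],p[1],1])
def onz(c,uv,z):
    o,d=ray(c,uv); return o+d*(z-o[2])/d[2]
def tri(u1,u2):
    (o1,d1),(o2,d2)=ray('side',u1),ray('top',u2)
    d1=d1/np.linalg.norm(d1);d2=d2/np.linalg.norm(d2)
    s=np.linalg.lstsq(np.c_[d1,-d2],o2-o1,rcond=None)[0]
    a,b=o1+s[0]*d1,o2+s[1]*d2
    return (a+b)/2,np.linalg.norm(a-b)
def proj(c,P):
    k=get_calibration(c); K=np.array([[k['fx'],0,k['cx']],[0,k['fy'],k['cy']],[0,0,1]])
    M=np.array(k['rotation'])
    if M.shape!=(3,3): M=R.from_quat(M).as_matrix()
    q=(np.atleast_2d(P)-k['origin'])@M
    return cv2.projectPoints(q,np.zeros(3),np.zeros(3),K,np.array(k['D']))[0][:,0]
E
python3 - <<'E'
from h import *
np.set_printoptions(precision=4,suppress=True)
for c in('side','top'):
    cv2.imwrite(f'pics/{c}0.png',camera(c)); k=get_calibration(c);print(c,k['origin'],k['rotation'],k['fx'])
for t in ['block_mid','bed_foot','fence','bridge','stop_face','cam','cam_knob']:
    r={c:mark_of(c,t)[:2] for c in('side','top')}
    print(t,[[(np.round(x['location'],1),round(x['conf'],2)) for x in r[c]] for c in r])
    if r['side'] and r['top']: print('   ',tri(r['side'][0]['location'],r['top'][0]['location']))
s=get_obs();print({k:np.round(v,3) for k,v in s.items()})
E
```

```text
pics
side [0.2855 0.3216 1.0026] [-0.235   0.9419 -0.2331  0.0576] 400.8341303922111
top [ 0.1662 -0.2189  1.3113] [ 0.8166 -0.5612  0.0743 -0.113 ] 452.65213857814956
block_mid [[(array([333.1, 137.2]), 0.77)], [(array([388. , 257.3]), 0.85), (array([360.1, 179.3]), 0.4)]]
    (array([ 0.4957, -0.4159,  0.0298]), np.float64(0.0024220349002547757))
bed_foot [[(array([333.5, 206.6]), 0.89)], [(array([308.4, 264.3]), 0.75)]]
    (array([ 0.3977, -0.2069,  0.016 ]), np.float64(0.0016846563685052438))
fence [[], [(array([318.4, 228.9]), 0.47)]]
bridge [[(array([281.5, 173.6]), 0.78)], [(array([324. , 203.8]), 0.61), (array([331.3, 309.3]), 0.27)]]
    (array([ 0.556 , -0.1894,  0.0978]), np.float64(0.008959737946756752))
stop_face [[(array([268.6, 175. ]), 0.59), (array([281.4, 125.5]), 0.16)], [(array([322.2, 197.9]), 0.64)]]
    (array([ 0.5838, -0.1784,  0.0786]), np.float64(0.0038390449354608297))
cam [[(array([280.2, 202.9]), 0.82), (array([282.8, 175. ]), 0.63)], [(array([305.6, 214.1]), 0.48)]]
    (array([ 0.535 , -0.1471,  0.0172]), np.float64(0.003879930547160618))
cam_knob [[(array([260.4, 216.1]), 0.69)], [(array([281.5, 196.6]), 0.72)]]
    (array([ 0.5488, -0.0661,  0.0626]), np.float64(0.00033256135927095054))
{'time': np.float64(0.8), 'q': array([ 1.027,  0.527,  1.433, -0.   ,  1.181, -0.179]), 'joint_velocities': array([ 0.001, -0.   ,  0.001, -0.001,  0.001, -0.   ]), 'joint_torque': array([ -0.   , -43.995, -17.697,   0.063,   0.05 ,  -0.   ]), 'position': array([0.223, 0.584, 0.191]), 'tool_rot': array([ 0.695, -0.128,  0.128, -0.695]), 'ft_force': array([ 0.054,  0.315, -0.359]), 'moment': array([0.025, 0.017, 0.037]), 'grip_width': np.float64(0.087)}
```

Run:
```python
import cv2
a=cv2.imread('pics/side0.png')[90:270,200:440];b=cv2.imread('pics/top0.png')[150:330,230:470]
cv2.imwrite('pics/s0.png',cv2.resize(a,None,fx=3.3,fy=3.3,interpolation=2));cv2.imwrite('pics/t0.png',cv2.resize(b,None,fx=3.3,fy=3.3,interpolation=2))
```

```text
(no output)
```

View pics/s0.png

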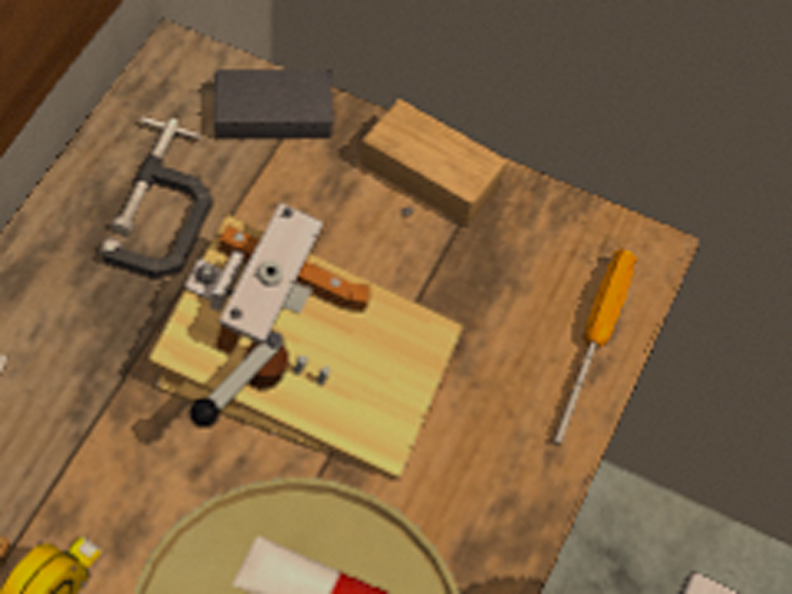

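View pics/t0.png

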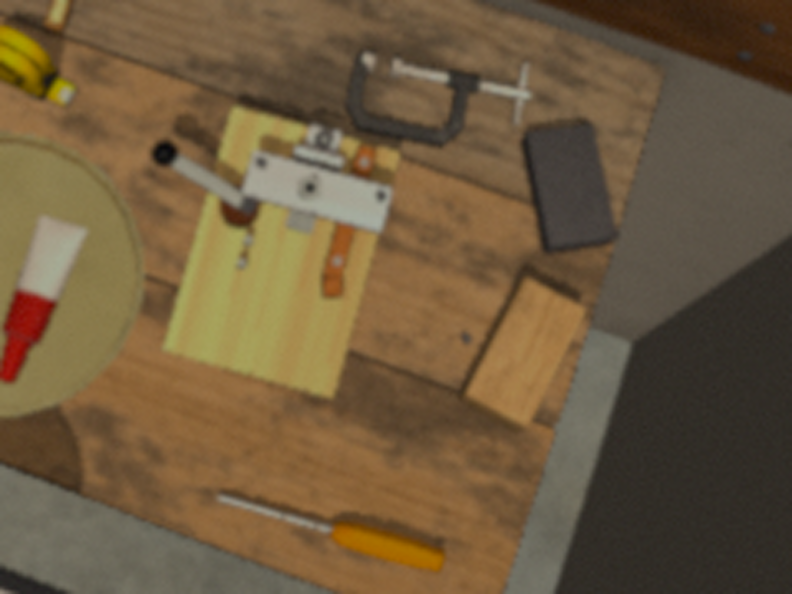

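Side and top views agree: the jig's low edge faces the robot (top crop corners ~(165,350),(333,397)), the lever points to upper left with its knob at (165,153), and the block lies right of the jig at (525,350), near the edge of the bench. Next I fit the poses.

```bash
cat > fit.py <<'E'
from h import *
from scipy.optimize import least_squares
np.set_printoptions(precision=4,suppress=True)
c,s=np.cos(np.radians(10)),np.sin(np.radians(10))
J=lambda a,y,n:np.array([a*c-n*s,y,a*s+n*c])/1000
def pose(p,P): 
    return np.atleast_2d(P)@R.from_euler('z',p[3]).as_matrix().T+p[:3]
T=lambda x,y:(230+x/3.3,150+y/3.3)
S=lambda x,y:(200+x/3.3,90+y/3.3)
k=140+85*np.cos(np.radians(70)),46.9+85*np.sin(np.radians(70))
obs=[('top',(0,87,0),T(165,350)),('top',(0,-70,0),T(333,397)),('top',(228,-70,0),T(400,150)),('top',(228,87,0),T(233,107)),
('side',(0,87,0),S(403,473)),('side',(0,-70,0),S(462,325)),('side',(228,87,0),S(150,360)),
('side',(0,0,0),(333.5,206.6)),('top',(0,0,0),(308.4,264.3)),('side',(166,0,63),(281.5,173.6)),('top',(166,0,63),(324,203.8)),
('side',(*k,44),(260.4,216.1)),('top',(*k,44),(281.5,196.6)),('side',(140,46.9,0),(280.2,202.9)),('top',(140,46.9,0),(305.6,214.1))]
f=lambda p:np.concatenate([proj(q,pose(p,J(*P)))[0]-uv for q,P,uv in obs])
if __name__=='__main__':
    r=least_squares(f,[.4,-.2,.016,.1],loss='soft_l1');print('jig',r.x,np.degrees(r.x[3]));print(f(r.x).reshape(-1,2).round(1).tolist())
    cor=[(-31,60),(31,60),(31,-60),(-31,-60)]
    import itertools
    B=[('top',(31,-60),T(525,277)),('top',(31,60),T(465,395)),('top',(-31,60),T(527,427)),('top',(-31,-60),T(585,305)),
       ('side',(-31,-60),S(400,100)),('side',(-31,60),S(505,160)),('side',(31,60),S(470,207)),('side',(31,-60),S(362,145))]
    g=lambda p:np.concatenate([proj(q,pose([p[0],p[1],.038,p[2]],np.array([*P,38-38])/1000))[0]-uv for q,P,uv in B])
    for y0 in (0.5,1.5,2.5,-1.,-2.):
        b=least_squares(g,[.495,-.416,y0],loss='soft_l1');print('blk',b.x,np.degrees(b.x[2]),b.cost)
    print(g(b.x).reshape(-1,2).round(1).tolist())
    print('edge',[onz('top',T(*p),0) for p in((500,594),(600,330),(630,345))])
E
python3 fit.py
```

```text
jig [ 0.4009 -0.2076  0.0032  0.0995] 5.699051943463716
[[-0.1, 0.6], [0.9, 0.2], [-0.1, 0.2], [-0.8, -0.0], [-0.7, 0.8], [-0.4, -0.4], [-0.2, 0.5], [-1.7, 1.3], [0.2, 0.1], [0.3, -0.6], [-0.1, 3.3], [0.6, -1.7], [-0.5, -0.8], [-0.0, -2.0], [-0.3, 0.1]]
blk [ 0.4993 -0.4152  1.432 ] 82.04780428952849 5.187284855254417
blk [ 0.4993 -0.4152  1.432 ] 82.04780527132392 5.18728485525452
blk [ 0.4993 -0.4152  1.432 ] 82.04780502628697 5.187284855254526
blk [ 0.4993 -0.4152  1.432 ] 82.04780380261418 5.187284855254623Traceback (most recent call last):
  File "fit.py", line 24, in <module>
    b=least_squares(g,[.495,-.416,y0],loss='soft_l1');print('blk',b.x,np.degrees(b.x[2]),b.cost)
    return func(*args, **kwargs)
    result = trf(vector_fun.fun, vector_fun.jac, x0, f0, J0, lb, ub, ftol, xtol,
                 gtol, max_nfev, x_scale, loss_function, tr_solver,
                 tr_options.copy(), verbose, callback=callback_wrapped)
    return trf_no_bounds(
        fun, jac, x0, f0, J0, ftol, xtol, gtol, max_nfev, x_scale,
        loss_function, tr_solver, tr_options, verbose, callback=callback)
    f_new = fun(x_new)
    self._update_fun()
    ~~~~~~~~~~~~~~~~^^
    self.f = self.fun_wrapped(xp_copy(self.x))
             ~~~~~~~~~~~~~~~~^^^^^^^^^^^^^^^^^
    return np.atleast_1d(self.fun(x))
                         ~~~~~~~~^^^
    return self.f(x, *self.args, **self.kwargs)
           ~~~~~~^^^^^^^^^^^^^^^^^^^^^^^^^^^^^^
  File "fit.py", line 22, in <lambda>
    g=lambda p:np.concatenate([proj(q,pose([p[0],p[1],.038,p[2]],np.array([*P,38-38])/1000))[0]-uv for q,P,uv in B])
                               ~~~~^^^^^^^^^^^^^^^^^^^^^^^^^^^^^^^^^^^^^^^^^^^^^^^^^^^^^^^^^
  File "h.py", line 19, in proj
    k=get_calibration(c); K=np.array([[k['fx'],0,k['cx']],[0,k['fy'],k['cy']],[0,0,1]])
ValueError: time passes only in moves, steps and waits
```

```bash
python3 - <<'E'
s=open('h.py').read()
s=s.replace("def ray","_g=get_calibration;_c={}\ndef get_calibration(c):\n    if c not in _c:_c[c]=_g(c)\n    return _c[c]\ndef ray",1)
s+='''
def tool(yaw,pitch=0):
    """tool x uphill/along yaw, y down; pitch=slope in deg, yaw in deg"""
    M=R.from_euler('z',yaw,degrees=True)*R.from_euler('y',-pitch,degrees=True)
    X,Y,Z=M.as_matrix().T
    return np.c_[X,-Z,Y]
def go(p,M,o=None):
    o=o or get_obs(); C=R.from_quat(o['tool_rot'])
    print('shift mm',(C.inv().apply(np.array(p)-o['position'])*1000).round(1),'rot',np.degrees((C.inv()*R.from_matrix(M)).as_rotvec()).round(2))
'''
open('h.py','w').write(s)
f=open('fit.py').read()
f=f.replace("(281.5,173.6)","S(270,270)").replace("(324,203.8)","T(310,187)").replace("(260.4,216.1)","S(205,411)").replace("(281.5,196.6)","T(165,153)").replace("for y0 in (0.5,1.5,2.5,-1.,-2.)","for y0 in (1.5,)")
open('fit.py','w').write(f)
E
python3 fit.py
python3 - <<'E'
from h import *
o=get_obs();print(R.from_quat(o['tool_rot']).as_matrix().round(3))
for p,y in(((.45,.15,.2),-8),((.485,-.413,.15),-8)):
  go(p,tool(y),o);
E
```

```text
jig [ 0.3997 -0.2075  0.0072  0.1013] 5.804151929914347
[[-0.3, 0.7], [0.9, 0.4], [-0.2, 0.0], [-1.0, -0.1], [-0.1, 0.4], [0.1, -1.0], [0.0, 0.1], [-1.2, 0.8], [0.1, 0.2], [0.3, 0.7], [-0.2, 0.3], [-0.8, -0.5], [0.8, -0.6], [0.3, -2.4], [-0.4, 0.1]]
blk [ 0.4993 -0.4152  1.432 ] 82.04780527132392 5.18728485525452
[[-1.2, -0.8], [-1.0, -0.7], [-0.5, -0.1], [-0.4, 0.7], [-0.3, -0.9], [1.3, -0.7], [1.1, -1.3], [-0.0, -1.7]]
edge [array([ 0.2968, -0.4688,  0.    ]), array([ 0.5512, -0.4816,  0.    ]), array([ 0.5478, -0.5117,  0.    ])]
[[ 0.934  0.     0.357]
 [-0.357 -0.     0.934]
 [ 0.    -1.    -0.   ]]
shift mm [ 366.9   -8.5 -324.3] rot [  0.  -12.9   0. ]
shift mm [ 600.5   41.5 -837.7] rot [  0.  -12.9   0. ]
```

drive_tool --pt "367 -10 -324 0 -13 0 87" --pt "367 -10 -324 0 -13 0 87" --pt "367 -10 -324 0 -13 0 87" --pt "367 -10 -324 0 -13 0 87" --pt "367 -10 -324 0 -13 0 87" --pt "367 -10 -324 0 -13 0 87" --pt "367 -10 -324 0 -13 0 87" --pt "367 -10 -324 0 -13 0 87" --pt "367 -10 -324 0 -13 0 87" --pt "367 -10 -324 0 -13 0 87"

```text
time: 1.8
position: [0.4516, 0.1478, 0.2019]
tool_rot: [0.705, -0.049, 0.05, -0.705]
ft_force: [0.7, 0.5, -0.5]
grip_width: 0.0871
```

Run:
```python
from h import *
go((.4845,-.4131,.13),tool(-8)); print(get_obs()['position'])
```

```text
shift mm [ 110.4   72.  -551. ] rot [-0.    0.02  0.09]
[0.45155796 0.1478434  0.20189135]
```

drive_tool --pt "55 0 -275 0 0 0 87" --pt "55 0 -275 0 0 0 87" --pt "55 0 -275 0 0 0 87" --pt "55 0 -275 0 0 0 87" --pt "55 0 -275 0 0 0 87" --pt "110 10 -551 0 0 0 87" --pt "110 10 -551 0 0 0 87" --pt "110 10 -551 0 0 0 87" --pt "110 10 -551 0 0 0 87" --pt "110 10 -551 0 0 0 87"

```text
time: 2.8
position: [0.4796, -0.3509, 0.1935]
tool_rot: [0.705, -0.049, 0.049, -0.705]
ft_force: [1.1, -0.2, -0.2]
grip_width: 0.0869
```

drive_tool --pt "0 50 -26 0 0 0 87" --pt "0 90 -26 0 0 0 87" --pt "0 122 -26 0 0 0 87" --pt "0 122 -26 0 0 0 87" --pt "0 122 -26 0 0 0 87" --pt "0 122 -26 0 0 0 87"

```text
time: 3.4
position: [0.4776, -0.3757, 0.0737]
tool_rot: [0.707, -0.047, 0.05, -0.704]
ft_force: [0.3, -0.1, -0.8]
grip_width: 0.0869
```

Run:
```python
from h import *
o=get_obs();print(o['position'],o['time']);go((.4845,-.4131,.005),tool(-8),o)
a=camera('side')[90:270,240:440];b=camera('top')[180:330,300:470]
a=cv2.resize(a,(500,450),interpolation=2);b=cv2.resize(b,(0,0),fx=1.75,fy=3) if 0 else cv2.resize(b,(300,265),interpolation=2)
im=np.zeros((450,800,3),np.uint8);im[:,:500]=a;im[:265,500:]=b
cv2.imwrite('pics/g1.png',im)
for c in('side','top'):print(mark_of(c,'block_mid')[:2])
```

```text
[ 0.47762413 -0.37566779  0.07365838] 3.4
shift mm [ 11.7  68.8 -35.9] rot [0.16 0.13 0.19]
[{'location': [333.7, 139.7], 'conf': 0.78}]
[{'location': [388.4, 256.5], 'conf': 0.82}]
```

View pics/g1.png

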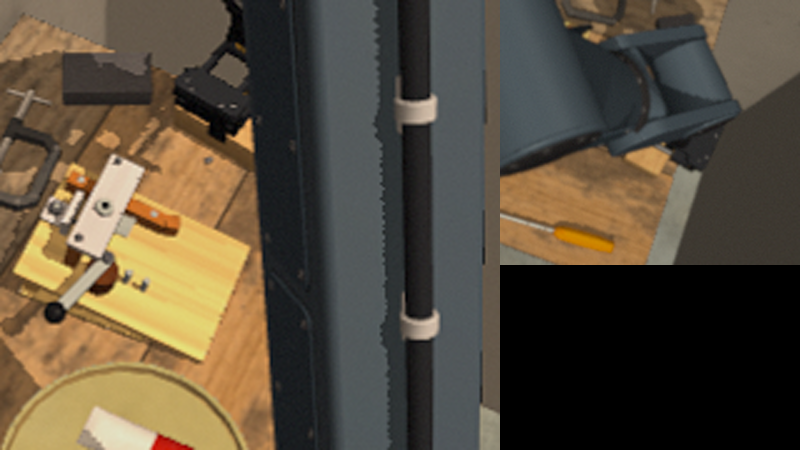

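The arm hides most of the block (its visible part is around (215,130) in the side half). The jig is unchanged and the fingers are still above the block top, so I move sideways first and then go down.

drive_tool --pt "12 0 -36 0 0 0 87" --pt "12 0 -36 0 0 0 87" --pt "12 0 -36 0 0 0 87" --pt "12 25 -36 0 0 0 87" --pt "12 45 -36 0 0 0 87" --pt "12 45 -36 0 0 0 87"

```text
time: 4.2
position: [0.4812, -0.4087, 0.0241]
tool_rot: [-0.704, 0.05, -0.047, 0.707]
ft_force: [-0.7, 0.0, -0.1]
grip_width: 0.0872
```

drive_tool --pt "0 12 0 0 0 0 87" --pt "0 23 0 0 0 0 87" --pt "0 23 0 0 0 0 87" --pt "0 23 0 0 0 0 87"

```text
time: 4.6
position: [0.4831, -0.4117, 0.0034]
tool_rot: [-0.705, 0.049, -0.049, 0.705]
ft_force: [-0.0, 0.2, -0.4]
grip_width: 0.0869
```

Run:
```python
from h import *
o=get_obs();print(o['position'],o['ft_force']);go((.4845,-.4131,.005),tool(-8),o)
```

```text
[ 0.48313143 -0.41172808  0.00341966] [-0.03086238  0.1682414  -0.40649067]
shift mm [ 1.5 -1.6 -1.2] rot [-0.01  0.1  -0.01]
```

drive_tool --pt "1 -1 -1 0 0 0 50" --pt "1 -1 -1 0 0 0 50" --pt "1 -1 -1 0 0 0 50" --pt "1 -1 -1 0 0 0 50" --pt "1 -1 -1 0 0 0 50" --pt "1 -1 -1 0 0 0 50" --pt "1 -1 -1 0 0 0 50" --pt "1 -1 -1 0 0 0 50" --newtons 35

```text
time: 5.4
position: [0.4841, -0.413, 0.0047]
tool_rot: [0.706, -0.049, 0.049, -0.705]
ft_force: [-0.6, 0.4, 2.7]
grip_width: 0.0608
```

drive_tool --pt "0 -30 0 0 0 0 50" --pt "0 -70 0 0 0 0 50" --pt "0 -110 0 0 0 0 50" --pt "0 -120 0 0 0 0 50" --pt "0 -120 0 0 0 0 50"

```text
time: 5.9
position: [0.4847, -0.4138, 0.126]
tool_rot: [0.706, -0.048, 0.05, -0.704]
ft_force: [0.2, 1.1, -0.9]
grip_width: 0.0604
```

```bash
cat >> h.py <<'E'
JP=[.3997,-.2075,.0072,5.804]
def jig(a,y,n):
    c,s=np.cos(np.radians(10)),np.sin(np.radians(10))
    return np.array(JP[:3])+R.from_euler('z',JP[3],degrees=True).apply(np.array([a*c-n*s,y,a*s+n*c])/1000)
def injig(p):
    q=R.from_euler('z',JP[3],degrees=True).inv().apply(np.array(p)-JP[:3])*1000
    c,s=np.cos(np.radians(10)),np.sin(np.radians(10))
    return np.array([q[0]*c+q[2]*s,q[1],-q[0]*s+q[2]*c]).round(1)
E
python3 - <<'E'
from h import *
o=get_obs();print(o['position'],o['ft_force'],o['grip_width']);go(jig(0,1.5,60),tool(5.8,10),o)
E
```

```text
[ 0.48472781 -0.41375745  0.12599677] [ 0.22182309  1.06189777 -0.88865958] 0.06042594042431176
shift mm [-123.2   58.9  191.8] rot [  1.36 -13.65  -9.81]
```

drive_tool --pt "-123 0 100 0 -7 -5 50" --pt "-123 0 192 1.4 -13.7 -9.8 50" --pt "-123 0 192 1.4 -13.7 -9.8 50" --pt "-123 0 192 1.4 -13.7 -9.8 50" --pt "-123 0 192 1.4 -13.7 -9.8 50" --pt "-123 0 192 1.4 -13.7 -9.8 50" --pt "-123 0 192 1.4 -13.7 -9.8 50" --pt "-123 20 192 1.4 -13.7 -9.8 50" --pt "-123 50 192 1.4 -13.7 -9.8 50" --pt "-123 50 192 1.4 -13.7 -9.8 50"

```text
time: 6.9
position: [0.3875, -0.2055, 0.0713]
tool_rot: [-0.697, -0.094, -0.024, 0.71]
ft_force: [-0.0, -0.0, -0.3]
grip_width: 0.0608
```

Run:
```python
from h import *
o=get_obs();print(o['position'],injig(o['position']),o['ft_force']);go(jig(0,1.5,30),tool(5.8,10),o)
a=camera('side')[90:290,220:420];b=camera('top')[150:300,240:400]
im=np.zeros((500,800,3),np.uint8);im[:500,:500]=cv2.resize(a,(500,500),interpolation=2);im[:281,500:]=cv2.resize(b,(300,281),interpolation=2)
cv2.imwrite('pics/g2.png',im)
for c in('side','top'):
  for t in('block_mid','bed_foot'):print(t,c,mark_of(c,t)[:2])
```

```text
[ 0.38748068 -0.20545695  0.07131065] [-0.6  3.3 65.2] [-0.03238274 -0.0163702  -0.30788117]
shift mm [ 0.9 35.2 -2.1] rot [-0.52 -0.11 -0.36]
block_mid side []
bed_foot side [{'location': [332.2, 206.5], 'conf': 0.84}]
block_mid top []
bed_foot top []
```

View pics/g2.png

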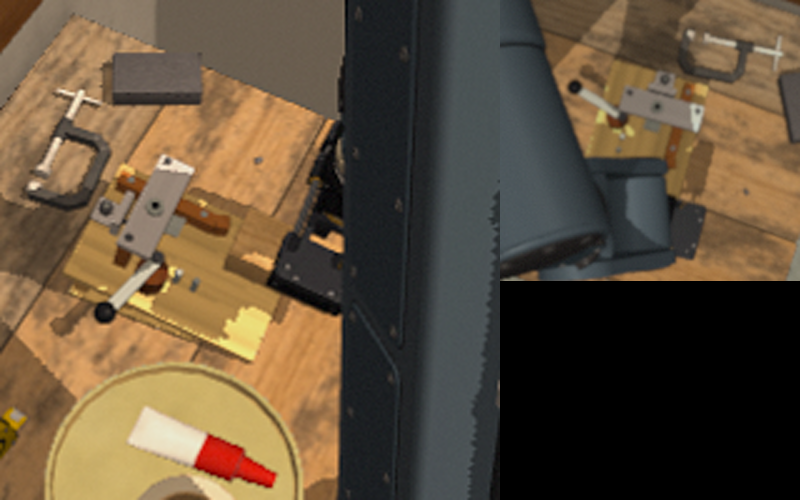

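The side half shows the block held above the bed, front end at about (228–255,205–268) and fence lead-in at (225,222). I compare that with the prediction and go on down.

Run:
```python
from h import *
o=get_obs();a,y,n=injig(o['position']);b=n-4.7
for nm,P in dict(FLtop=(a+75,y+31,b+38),FRtop=(a+75,y-31,b+38),FLbot=(a+75,y+31,b),dowel92=(92,40,10),fenceend=(84,-37,22),footL=(0,87,0)).items():
    print(nm,((proj('side',jig(*P))[0]-(220,90))*2.5).round(0))
```

```text
FLtop [230. 249.]
FRtop [250. 201.]
FLbot [221. 265.]
dowel92 [195. 285.]
fenceend [228. 228.]
footL [255. 359.]
```

drive_tool --pt "1 15 -2 -0.5 0 -0.4 50" --pt "1 30 -2 -0.5 0 -0.4 50" --pt "1 35 -2 -0.5 0 -0.4 50" --pt "1 35 -2 -0.5 0 -0.4 50"

```text
time: 7.6
position: [0.3975, -0.2068, 0.0417]
tool_rot: [-0.703, -0.097, -0.027, 0.704]
ft_force: [-0.4, 0.1, 0.4]
grip_width: 0.0604
```

Run:
```python
from h import *
o=get_obs();print(o['position'],injig(o['position']),o['ft_force']);go(jig(0,1.5,10),tool(5.8,10),o)
```

```text
[ 0.39748427 -0.20679809  0.0416528 ] [ 3.9  0.9 34.3] [-0.42414374  0.11295018  0.37169559]
shift mm [-3.9 24.3  0.7] rot [ 0.35 -0.03  0.03]
```

drive_tool --pt "-4 12 1 0.3 0 0 50" --pt "-4 22 1 0.3 0 0 50" --pt "-4 24 1 0.3 0 0 50" --pt "-4 24 1 0.3 0 0 50"

```text
time: 8.0
position: [0.4013, -0.2051, 0.0202]
tool_rot: [-0.702, -0.092, -0.023, 0.706]
ft_force: [0.1, -0.5, -0.7]
grip_width: 0.0608
```

drive_tool --pt "0 2 0 0 0 0 50" --pt "0 4 0 0 0 0 50" --pt "0 4 0 0 0 0 50"

```text
time: 8.3
position: [0.4018, -0.2051, 0.0188]
tool_rot: [-0.703, -0.091, -0.023, 0.705]
ft_force: [-8.3, -1.4, 20.7]
grip_width: 0.0606
```

Run:
```python
from h import *
o=get_obs();print(o['position'],injig(o['position']),o['ft_force']);go(jig(0,1.5,4.5),tool(5.8,10),o)
```

```text
[ 0.40178073 -0.20507765  0.01883264] [ 4.3  2.2 11.1] [-8.3123993  -1.39549211 20.71359123]
shift mm [-4.2  6.6 -0.7] rot [ 0.28 -0.22 -0.71]
```

drive_tool --pt "0 -3 0 0 0 0 50" --pt "0 -3 0 0 0 0 50"

```text
time: 8.5
position: [0.402, -0.2054, 0.0206]
tool_rot: [-0.703, -0.091, -0.023, 0.705]
ft_force: [0.5, -0.0, -1.3]
grip_width: 0.0602
```

Run:
```python
from fit import *
for z in(.0125,.0140):
  g=lambda q:f([q[0],q[1],z,q[2]])
  r=least_squares(g,[.4,-.2,.1],loss='soft_l1');print(z,r.x,np.degrees(r.x[2]),r.cost);print(g(r.x).reshape(-1,2).round(1).tolist())
o=get_obs();print(o['position'],injig(o['position']),o['ft_force'])
```

```text
0.0125 [ 0.3985 -0.2065  0.1014] 5.808983192356431 6.768280535308856
[[-0.7, 0.7], [0.7, 0.3], [-0.4, -0.3], [-1.4, -0.5], [0.3, 0.1], [0.6, -1.5], [0.1, -0.3], [-0.7, 0.4], [-0.2, 0.1], [0.5, 0.0], [-0.5, 0.1], [-0.7, -1.0], [0.3, -0.9], [0.5, -2.8], [-0.8, -0.1]]
0.014 [ 0.3982 -0.2062  0.1012] 5.796624936084266 7.616432831011244
[[-0.9, 0.7], [0.6, 0.3], [-0.4, -0.4], [-1.5, -0.6], [0.4, -0.0], [0.7, -1.6], [0.1, -0.5], [-0.6, 0.3], [-0.3, 0.1], [0.6, -0.1], [-0.6, -0.0], [-0.6, -1.1], [0.1, -1.0], [0.6, -3.0], [-0.9, -0.2]]
[ 0.402  -0.2054  0.0206] [ 4.8  1.8 12.8] [ 0.5096 -0.0365 -1.3482]
```

```bash
sed -i 's/^JP=.*/JP=[.3984,-.2064,.0132,5.8]/' h.py
python3 - <<'E'
from h import *
o=get_obs();print(injig(o['position']));go(jig(8,2,5.5),tool(5.8,10),o);go(jig(35,2,5.3),tool(5.8,10),o)
E
```

```text
[4.9 0.6 6.7]
shift mm [3.1 1.1 1.4] rot [ 0.26 -0.25 -0.72]
shift mm [30.1  1.   1.6] rot [ 0.26 -0.25 -0.72]
```

drive_tool --pt "3 1 1.5 0.3 -0.2 -0.7 50" --pt "6 1 1.5 0.3 -0.2 -0.7 50" --pt "9 1 1.5 0.3 -0.2 -0.7 50" --pt "12 1 1.5 0.3 -0.2 -0.7 50" --pt "15 1 1.5 0.3 -0.2 -0.7 50" --pt "18 1 1.5 0.3 -0.2 -0.7 50" --pt "18 1 1.5 0.3 -0.2 -0.7 50"

```text
time: 9.2
position: [0.4187, -0.201, 0.0221]
tool_rot: [-0.699, -0.096, -0.025, 0.708]
ft_force: [-6.0, 0.7, 6.3]
grip_width: 0.0608
```

Run:
```python
from h import *
o=get_obs();print(injig(o['position']),R.from_euler('z',-5.8,degrees=True).apply(o['ft_force']));go(jig(40,2,5.3),tool(5.8,10),o)
```

```text
[21.9  3.3  5.2] [-5.8479311   1.31967986  6.34373871]
shift mm [18.1 -0.2 -1.3] rot [-0.18 -0.03 -0.13]
```

drive_tool --pt "0 -1 -1 -0.2 0 0 50" --pt "4 -1 -1 -0.2 0 0 50" --pt "8 -1 -1 -0.2 0 0 50" --pt "12 -1 -1 -0.2 0 0 50" --pt "16 -1 -1 -0.2 0 0 50" --pt "16 -1 -1 -0.2 0 0 50"

```text
time: 9.8
position: [0.4353, -0.2003, 0.0256]
tool_rot: [-0.7, -0.097, -0.025, 0.707]
ft_force: [0.2, 3.7, -1.2]
grip_width: 0.0606
```

Run:
```python
from h import *
o=get_obs();print(injig(o['position']),R.from_euler('z',-5.8,degrees=True).apply(o['ft_force']));go(jig(60,2,5.3),tool(5.8,10),o)
```

```text
[38.9  2.3  5.7] [ 0.53513708  3.649226   -1.20748486]
shift mm [21.1  0.4 -0.3] rot [ 0.    0.03 -0.1 ]
```

drive_tool --pt "4 0 1 0 0 0 50" --pt "8 0 1 0 0 0 50" --pt "12 0 1 0 0 0 50" --pt "16 0 1 0 0 0 50" --pt "20 0 1 0 0 0 50" --pt "24 0 1 0 0 0 50" --pt "24 0 1 0 0 0 50"

```text
time: 10.5
position: [0.4593, -0.1979, 0.03]
tool_rot: [-0.701, -0.097, -0.026, 0.706]
ft_force: [-0.0, 4.4, -1.2]
grip_width: 0.0605
```

Run:
```python
from h import *
o=get_obs();print(injig(o['position']),R.from_euler('z',-5.8,degrees=True).apply(o['ft_force']));go(jig(60,2,5.3),tool(5.8,10),o)
```

```text
[63.4  2.3  5.9] [ 0.40229723  4.40902066 -1.17763791]
shift mm [-3.4  0.6 -0.3] rot [ 0.11 -0.02 -0.03]
```

drive_tool --pt "0 0 0.7 0 0 0 85" --pt "0 0 0.7 0 0 0 85" --pt "0 0 0.7 0 0 0 85" --pt "0 -20 0.7 0 0 0 85" --pt "0 -60 0.7 0 0 0 85" --pt "-30 -65 0.7 0 0 0 20" --pt "-72 -65 0.7 0 0 0 20" --pt "-72 -65 0.7 0 0 0 20" --pt "-72 -65 0.7 0 0 0 20" --pt "-72 -65 0.7 0 0 0 20"

```text
time: 11.5
position: [0.3782, -0.2071, 0.0819]
tool_rot: [-0.702, -0.097, -0.027, 0.705]
ft_force: [-0.3, 0.6, 0.1]
grip_width: 0.0527
```

Run:
```python
from h import *
o=get_obs();print(injig(o['position']),o['grip_width'],R.from_euler('z',-5.8,degrees=True).apply(o['ft_force']));go(jig(-8,2.5,13),tool(5.8,10),o)
a=camera('side')[110:260,220:370];b=camera('top')[150:300,240:390]
cv2.imwrite('pics/g3.png',np.hstack([cv2.resize(x,(400,400),interpolation=2) for x in(a,b)]))
for c in('side','top'):print(mark_of(c,'block_mid')[:2],proj(c,jig(78,2.5,19)))
```

```text
[-7.9  1.4 71.2] 0.052726472275413355 [-0.2706212   0.59310139  0.10655981]
shift mm [-0.1 58.1  1.4] rot [ 0.27 -0.05  0.04]
[{'location': [309.0, 191.2], 'conf': 0.82}] [[308.56067922 193.24838561]]
[{'location': [317.5, 240.8], 'conf': 0.58}, {'location': [303.3, 212.5], 'conf': 0.19}] [[314.25478416 237.85344315]]
```

View pics/g3.png

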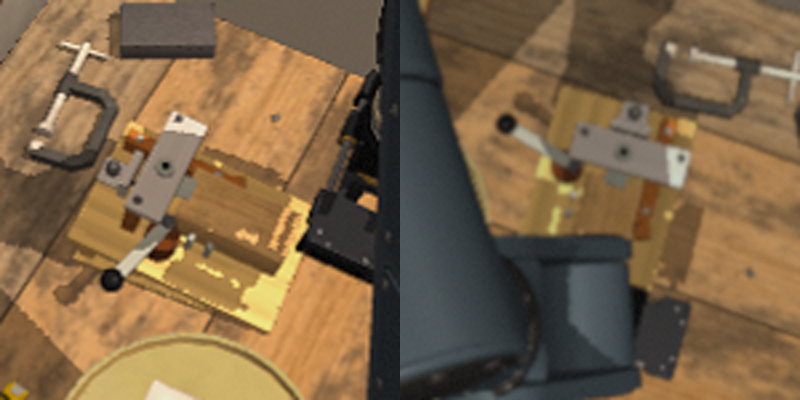

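The block lies on the bed between the fence and dowels (side half: from (190,195) to (290,250)), with its front just short of the bridge. I lower the fingers behind it.

drive_tool --pt "0 30 1.4 0.3 0 0 20" --pt "0 56 1.4 0.3 0 0 20" --pt "0 58 1.4 0.3 0 0 20" --pt "0 58 1.4 0.3 0 0 20" --pt "0 58 1.4 0.3 0 0 20"

```text
time: 12.2
position: [0.3915, -0.2024, 0.0291]
tool_rot: [-0.701, -0.091, -0.022, 0.707]
ft_force: [0.3, 0.3, 0.1]
grip_width: 0.0203
```

```bash
cat >> h.py <<'E'
def st():
    o=get_obs();f=R.from_euler('y',10,degrees=True).apply(R.from_euler('z',-JP[3],degrees=True).apply(o['ft_force']))
    print('t',round(o['time'],2),'a,y,n',injig(o['position']),'F a,y,n',f.round(1),'w',round(o['grip_width']*1000,1),'err',np.degrees((R.from_quat(o['tool_rot']).inv()*R.from_matrix(tool(5.8,10))).as_rotvec()).round(2))
E
python3 -c "from h import *;st()"
```

```text
t 12.2 a,y,n [-3.6  4.7 16.8] F a,y,n [0.3 0.2 0. ] w 20.3 err [ 0.01 -0.21 -0.85]
```

drive_tool --pt "0 0 0 0 0 0 20" --pt "0 0 0 0 0 0 20" --pt "4 0 0 0 0 0 20" --pt "8 0 0 0 0 0 20" --pt "12 0 0 0 0 0 20" --pt "16 0 0 0 0 0 20" --pt "20 0 0 0 0 0 20" --pt "23 0 0 0 0 0 20" --pt "26 0 0 0 0 0 20" --pt "26 0 0 0 0 0 20"

```text
time: 13.2
position: [0.4173, -0.2, 0.0327]
tool_rot: [-0.701, -0.091, -0.022, 0.707]
ft_force: [-0.5, -0.3, 0.4]
grip_width: 0.0201
```

```bash
python3 -c "from h import *;st()"
```

```text
t 13.2 a,y,n [22.6  4.5 15.9] F a,y,n [-0.5 -0.2  0.5] w 20.1 err [ 0.01 -0.22 -0.86]
```

drive_tool --pt "3 2 -1.5 0 0 0 20" --pt "6 2 -1.5 0 0 0 20" --pt "9 2 -1.5 0 0 0 20" --pt "12 2 -1.5 0 0 0 20" --pt "15 2 -1.5 0 0 0 20"

```text
time: 13.7
position: [0.4323, -0.1999, 0.0331]
tool_rot: [-0.701, -0.09, -0.022, 0.707]
ft_force: [-0.5, -0.4, -0.4]
grip_width: 0.02
```

Run:
```python
from h import *
st()
a=camera('side')[110:260,220:370];b=camera('top')[150:300,240:390]
cv2.imwrite('pics/g4.png',np.hstack([cv2.resize(x,(400,400),interpolation=2) for x in(a,b)]))
```

```text
t 13.7 a,y,n [37.3  3.  13.7] F a,y,n [-0.6 -0.4 -0.3] w 20.0 err [-0.01 -0.26 -0.88]
```

View pics/g4.png

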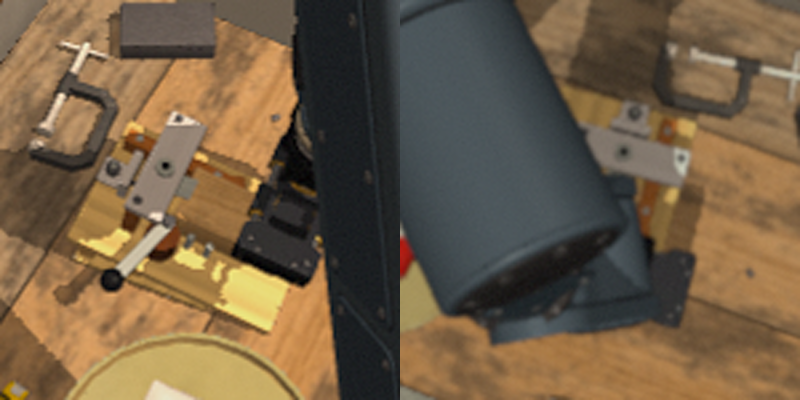

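```bash
python3 - <<'E'
from h import *
for a in(18,30,45):
    print(a,[((proj('side',jig(a,y,n))[0]-(220,110))/.375).round(0).tolist() for y,n in((33,38),(-29,38),(33,0))])
print('fingers',[((proj('side',jig(a,3,14))[0]-(220,110))/.375).round(0).tolist() for a in (37,)])
for c in('side','top'):
    print(c,[(m['location'],m['conf']) for m in mark_of(c,'block_mid')[:2]+spot_in(c,'block_mid')[:2]],[proj(c,jig(a,2.5,19)).round(1).tolist() for a in(78,90,106)])
E
python3 -c "
import cv2
a=cv2.imread('pics/g3.png')[100:300,100:350]
b=cv2.imread('pics/g4.png')[100:300,100:350]
import numpy as np
cv2.imwrite('pics/g5.png',cv2.resize(np.hstack([a,b]),(800,320),interpolation=2))"
```

```text
18 [[285.0, 263.0], [304.0, 213.0], [275.0, 277.0]]
30 [[274.0, 258.0], [294.0, 209.0], [264.0, 273.0]]
45 [[260.0, 252.0], [280.0, 203.0], [251.0, 267.0]]
fingers [[271.0, 241.0]]
side [([308.9, 195.4], 0.72), ([301.0, 186.9], 0.83)] [[[308.6, 193.2]], [[304.6, 191.5]], [[299.3, 189.1]]]
top [] [[[314.3, 237.9]], [[315.3, 233.8]], [[316.7, 228.4]]]
```

View pics/g5.png

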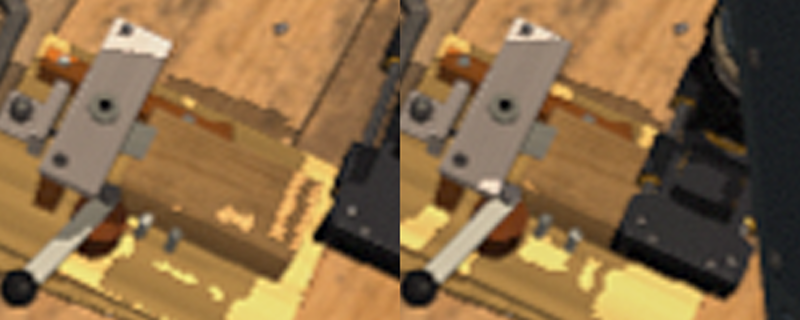

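The zoom shows the block's low end nearer a≈30–37 than 18, front edge just at the shoe, so the fingers are probably only about to touch. I push on in small steps.

drive_tool --pt "2 0 0 0 0 0 20" --pt "4 0 0 0 0 0 20" --pt "6 0 0 0 0 0 20"

```text
time: 14.3
position: [0.4381, -0.1994, 0.034]
tool_rot: [-0.701, -0.09, -0.022, 0.707]
ft_force: [-0.3, 0.1, -0.4]
grip_width: 0.0203
```

drive_tool --pt "2 0 0 0 0 0 20" --pt "4 0 0 0 0 0 20"

```text
time: 14.5
position: [0.4421, -0.199, 0.0347]
tool_rot: [-0.701, -0.09, -0.022, 0.707]
ft_force: [-1.0, 0.1, 0.8]
grip_width: 0.0202
```

```bash
python3 -c "from h import *;st()"
```

```text
t 14.5 a,y,n [47.3  3.  13.5] F a,y,n [-0.9  0.2  1. ] w 20.2 err [-0.01 -0.25 -0.88]
```

drive_tool --pt "1.5 0 0 0 0 0 20" --pt "3 0 0 0 0 0 20"

```text
time: 14.7
position: [0.445, -0.1987, 0.0352]
tool_rot: [-0.701, -0.09, -0.022, 0.707]
ft_force: [-0.4, 0.5, 0.0]
grip_width: 0.0202
```

drive_tool --pt "1.5 0 0 0 0 0 20" --pt "3 0 0 0 0 0 20"

```text
time: 14.9
position: [0.4479, -0.1984, 0.0356]
tool_rot: [-0.701, -0.09, -0.022, 0.707]
ft_force: [-0.2, 0.2, -0.6]
grip_width: 0.0201
```

drive_tool --pt "1.5 0 0 0 0 0 20" --pt "3 0 0 0 0 0 20"

```text
time: 15.1
position: [0.4508, -0.1981, 0.0361]
tool_rot: [-0.701, -0.09, -0.022, 0.707]
ft_force: [0.2, 0.6, -0.4]
grip_width: 0.0195
```

Run:
```python
from h import *
st()
for c in('side','top'):
    im=camera(c); u=proj(c,jig(56,3,14))[0]
    print(c,u,[proj(c,jig(a,2.5,38)).round(1).tolist() for a in(20,60,66)])
    if c=='side': cv2.imwrite('pics/g6.png',cv2.resize(im[140:240,250:370],(720,600),interpolation=cv2.INTER_CUBIC))
```

```text
t 15.1 a,y,n [56.2  3.  13.4] F a,y,n [ 0.2  0.6 -0.5] w 19.5 err [-0.02 -0.25 -0.88]
side [315.36796765 197.44726559] [[[329.7, 199.0]], [[316.2, 193.0]], [[314.2, 192.0]]]
top [312.11738746 245.29525918] [[[309.2, 257.3]], [[312.8, 243.6]], [[313.3, 241.6]]]
```

View pics/g6.png

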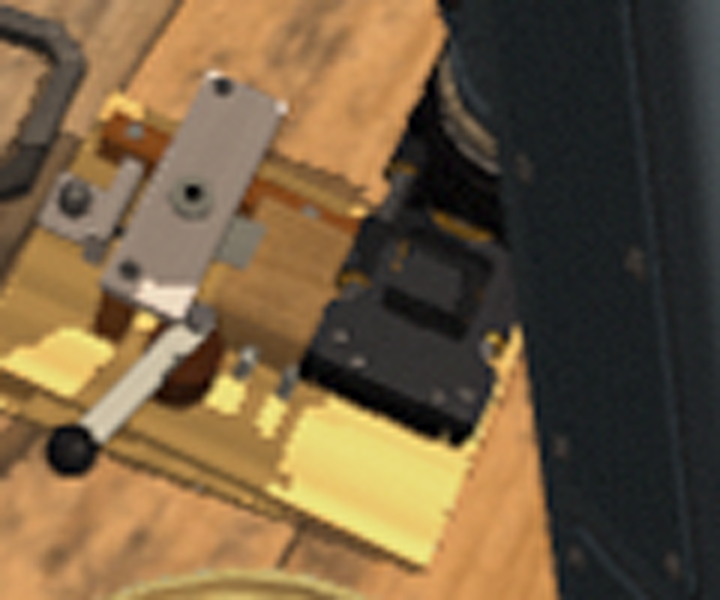

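drive_tool --pt "-3 0 0 0 0 0 20" --pt "-20 -40 0 0 0 0 20" --pt "-40 -90 0 0 0 0 20" --pt "-40 -110 -40 0 0 0 20" --pt "-40 -110 -90 0 0 0 20" --pt "-40 -110 -140 0 0 0 20" --pt "-40 -110 -190 0 0 0 20" --pt "-40 -110 -190 0 0 0 20"

```text
time: 16.0
position: [0.4136, -0.4018, 0.139]
tool_rot: [0.704, 0.09, 0.025, -0.704]
ft_force: [-0.4, 1.1, 0.1]
grip_width: 0.0201
```

Run:
```python
from h import *
st()
A=camera('side');B=camera('top')
cv2.imwrite('pics/raw7s.png',A);cv2.imwrite('pics/raw7t.png',B)
ims=[]
for c,im,(x,y) in(('side',A,(245,130)),('top',B,(255,180))):
    z=cv2.resize(im[y:y+100,x:x+100],(400,400),interpolation=cv2.INTER_CUBIC)
    ims.append(z)
    print(c,[(m['location'],m['conf']) for m in mark_of(c,'block_mid')[:2]])
    for a in(20,30,40,50,60,70): print(a,((proj(c,[jig(a,32,38),jig(a,-30,38)])-(x,y))*4+(400 if c=='top' else 0,0)).round(0).tolist())
cv2.imwrite('pics/g7.png',np.hstack(ims))
```

```text
t 16.0 a,y,n [  17.3 -195.9  124.7] F a,y,n [-0.2  1.1  0.2] w 20.1 err [ 0.57 -0.44 -0.7 ]
side [([309.8, 192.5], 0.65), ([215.9, 270.5], 0.53)]
20 [[325.0, 312.0], [354.0, 238.0]]
30 [[311.0, 306.0], [341.0, 232.0]]
40 [[297.0, 300.0], [328.0, 226.0]]
50 [[284.0, 293.0], [314.0, 220.0]]
60 [[270.0, 287.0], [301.0, 214.0]]
70 [[256.0, 281.0], [288.0, 208.0]]
top [([315.2, 238.2], 0.93)]
20 [[576.0, 299.0], [661.0, 321.0]]
30 [[580.0, 285.0], [665.0, 307.0]]
40 [[584.0, 271.0], [669.0, 294.0]]
50 [[587.0, 257.0], [672.0, 280.0]]
60 [[591.0, 244.0], [676.0, 266.0]]
70 [[594.0, 230.0], [679.0, 252.0]]
```

View pics/g7.png

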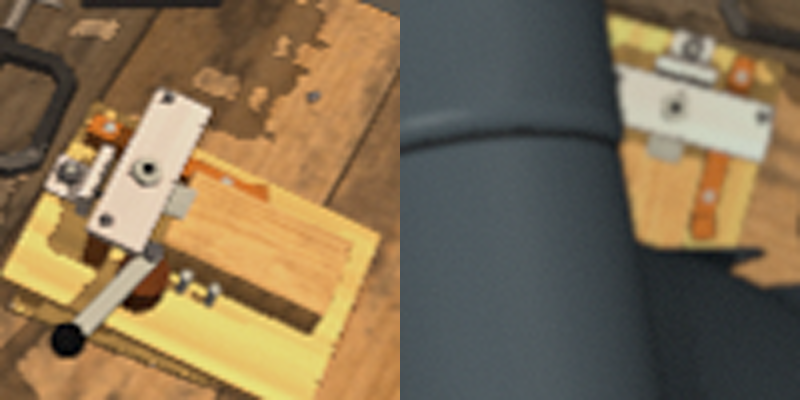

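Side half of g7: block low end runs (355,238)–(323,313), which projects to a≈20, so the block has not moved, although the TCP read a=56. I check the gripper's projected outline against g6 to resolve that.

Run:
```python
from h import *
M=tool(5.8,10)
for nm,p in (('g6',jig(56.2,3,13.4)),):
  for d in (70,120):
    C=[(x,-d,z) for x in(-37.5,37.5) for z in(-95,95)]
    print(nm,d,((proj('side',p+np.array(C)/1000@M.T)-(250,140))*6).round(0).tolist())
  print('tip',((proj('side',p)-(250,140))*6).round(0))
p=jig(-7.9,1.4,71.2)
C=[(x,-70,z) for x in(-37.5,37.5) for z in(-95,95)]
print('g3',((proj('side',p+np.array(C)/1000@M.T)-(220,110))/.375).round(0).tolist())
k=get_calibration('side');print(k)
```

```text
g6 70 [[576.0, 144.0], [437.0, 496.0], [424.0, 76.0], [272.0, 422.0]]
g6 120 [[611.0, 86.0], [469.0, 450.0], [453.0, 16.0], [297.0, 373.0]]
tip [[391. 345.]]
g3 [[415.0, 140.0], [357.0, 305.0], [345.0, 108.0], [280.0, 270.0]]
{'fx': 400.8341303922111, 'fy': 400.8341303922111, 'cx': 280.10364557297004, 'cy': 206.23206015847444, 'D': array([-0.0714168,  0.       ,  0.       ,  0.       ,  0.       ]), 'origin': array([0.28545078, 0.3216358 , 1.00257097]), 'rotation': array([-0.23496562,  0.9418779 , -0.23310608,  0.05760842])}
```

Run:
```python
from h import *
go(jig(-2,2.5,80),tool(5.8,10));go(jig(-2,2.5,13),tool(5.8,10))
```

```text
shift mm [-18.2  44.3 186.9] rot [-0.21 -0.27 -0.95]
shift mm [-17.1 111.3 186.6] rot [-0.21 -0.27 -0.95]
```

drive_tool --pt "-18 0 60 0 0 0 20" --pt "-18 0 120 0 0 0 20" --pt "-18 0 187 0 0 0 20" --pt "-18 0 187 0 0 0 20" --pt "-18 44 187 0 0 0 20" --pt "-18 80 187 0 0 0 20" --pt "-18 111 187 0 0 0 20" --pt "-18 111 187 0 0 0 20" --pt "-18 111 187 0 0 0 20"

```text
time: 17.1
position: [0.3934, -0.2049, 0.026]
tool_rot: [-0.7, -0.091, -0.02, 0.708]
ft_force: [-0.8, -0.4, 0.8]
grip_width: 0.02
```

Run:
```python
from h import *
st()
A=camera('side');cv2.imwrite('pics/raw8.png',A);cv2.imwrite('pics/g8.png',cv2.resize(A[140:250,240:390],(800,587),interpolation=cv2.INTER_CUBIC))
print([(m['location'],m['conf']) for m in mark_of('side','block_mid')[:2]])
```

```text
t 17.1 a,y,n [-2.5  2.  13.5] F a,y,n [-0.6 -0.3  1. ] w 20.0 err [-0.16 -0.1  -0.96]
[([307.2, 194.8], 0.95)]
```

View pics/g8.png

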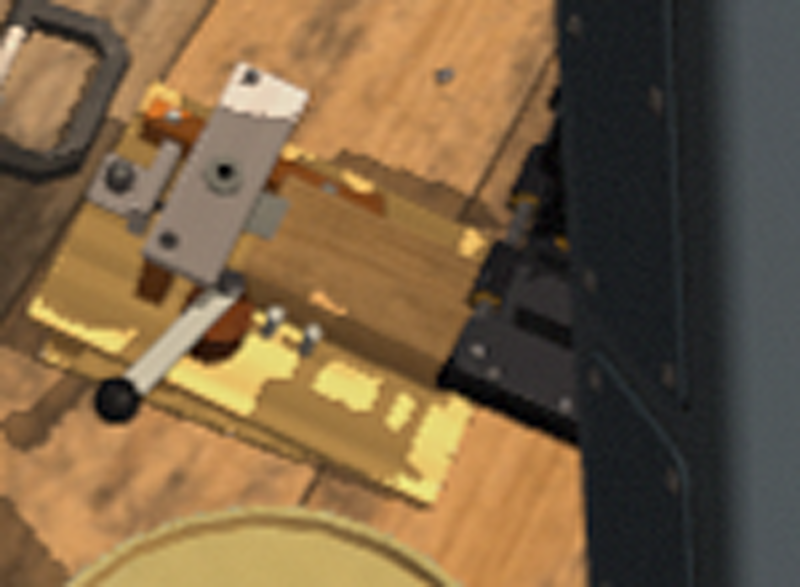

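The block's low end is at about (440,385) here, i.e. a≈20, with the gripper just behind it. I push in short steps, reading the force each time.

drive_tool --pt "3 0 0 0 0 0 20" --pt "6 0 0 0 0 0 20" --pt "9 0 0 0 0 0 20" --pt "12 0 0 0 0 0 20"

```text
time: 17.6
position: [0.4065, -0.2058, 0.0284]
tool_rot: [-0.701, -0.091, -0.022, 0.707]
ft_force: [-0.0, -0.2, 0.0]
grip_width: 0.0198
```

drive_tool --pt "3 0 0 0 0 0 20" --pt "6 0 0 0 0 0 20"

```text
time: 17.8
position: [0.4122, -0.2049, 0.0288]
tool_rot: [-0.701, -0.09, -0.022, 0.707]
ft_force: [-0.7, -0.3, -0.3]
grip_width: 0.02
```

drive_tool --pt "3 0 0 0 0 0 20" --pt "6 0 0 0 0 0 20"

```text
time: 18.0
position: [0.418, -0.2042, 0.0297]
tool_rot: [-0.701, -0.09, -0.022, 0.707]
ft_force: [-0.0, -0.4, -0.2]
grip_width: 0.0202
```

Run:
```python
from h import *
st();o=get_obs();print(o['moment'],o['joint_torque'])
camera('side');print([(m['location'],m['conf']) for m in mark_of('side','block_mid')[:2]])
```

```text
t 18.0 a,y,n [22.2  0.2 12.8] F a,y,n [-0.1 -0.4 -0.2] w 20.2 err [-0.02 -0.25 -0.89]
[0.01519041 0.08842299 0.00401301] [ -0.21801925 -33.84777546  -4.5857285    0.20255116  -0.2486835
  -0.08178698]
[([308.8, 192.4], 0.74), ([217.3, 271.4], 0.28)]
```

Run:
```python
from h import *
A=cv2.imread('pics/raw8.png');B=camera('side');cv2.imwrite('pics/raw9.png',B)
cv2.imwrite('pics/g9.png',np.hstack([cv2.resize(x[150:230,270:350],(400,400),interpolation=cv2.INTER_CUBIC) for x in(A,B)]))
print(((proj('side',[jig(18,33,38),jig(18,-29,38),jig(22.2,0,12.8),jig(31.7,0,38)])-(270,150))*5).round().tolist())
```

```text
[[284.0, 293.0], [320.0, 200.0], [284.0, 259.0], [280.0, 233.0]]
```

View pics/g9.png

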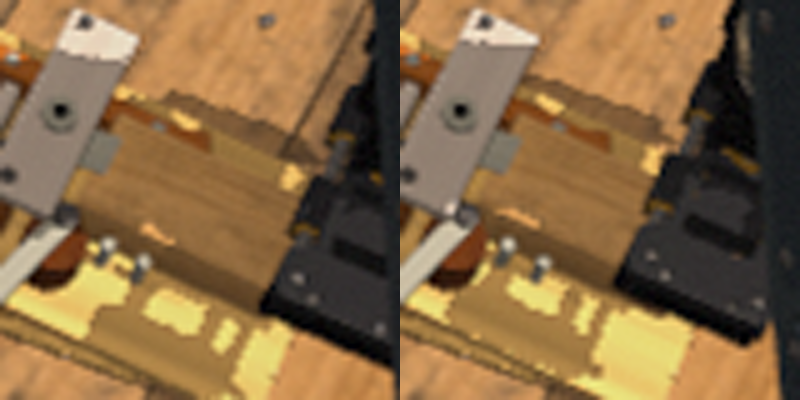

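Run:
```python
import cv2,numpy as np
A=cv2.imread('pics/raw8.png');B=cv2.imread('pics/raw9.png')
for (x,y,w,h) in((296,178,22,12),(300,184,20,12),(306,182,16,14),(262,165,20,20)):
    t=A[y:y+h,x:x+w]; r=cv2.matchTemplate(B[y-12:y+h+12,x-14:x+w+14],t,cv2.TM_CCOEFF_NORMED)
    m=cv2.minMaxLoc(r);print((x,y),'shift',m[3][0]-14,m[3][1]-12,round(m[1],2),'zero',round(float(r[12,14]),2),'-4,-2:',round(float(r[10,10]),2))
```

```text
(296, 178) shift 0 0 0.97 zero 0.97 -4,-2: 0.43
(300, 184) shift -3 -1 0.71 zero 0.41 -4,-2: 0.51
(306, 182) shift 0 0 0.53 zero 0.53 -4,-2: 0.51
(262, 165) shift 0 0 1.0 zero 1.0 -4,-2: 0.1
```

drive_tool --pt "4 0 1 0 0 0 20" --pt "8 0 2 0 0 0 20" --pt "12 0 2 0 0 0 20" --pt "16 0 2 0 0 0 20"

```text
time: 18.55
position: [0.4337, -0.2008, 0.0323]
tool_rot: [-0.701, -0.09, -0.022, 0.707]
ft_force: [0.5, 0.0, -0.2]
grip_width: 0.0197
```

Run:
```python
from h import *
st()
B=camera('side');cv2.imwrite('pics/raw10.png',B);A=cv2.imread('pics/raw8.png')
hp=lambda I:(lambda g:g-cv2.GaussianBlur(g,(0,0),3))(cv2.cvtColor(I,cv2.COLOR_BGR2GRAY).astype(np.float32))
a,b=hp(A),hp(B)
# block-top pixels, rectify to (a,y) grid on plane n=38
aa,yy=np.meshgrid(np.arange(30,140,.5),np.arange(-26,30,.5))
P=np.array([jig(u,v,38) for u,v in zip(aa.ravel(),yy.ravel())])
uv=proj('side',P).astype(np.float32).reshape(*aa.shape,2)
RA=cv2.remap(a,uv,None,cv2.INTER_CUBIC);RB=cv2.remap(b,uv,None,cv2.INTER_CUBIC)
# template from A: a 85..115 ; search in B
for lo,hi in((75,110),(85,115)):
    i0,i1=int((lo-30)*2),int((hi-30)*2);T=RA[20:90,i0:i1]
    r=cv2.matchTemplate(RB[10:100],T,cv2.TM_CCOEFF_NORMED)
    print(lo,hi,[(round((j-i0)/2,1),round(float(r[:,j].max()),2)) for j in range(max(0,i0-20),r.shape[1],6)])
```

```text
t 18.55 a,y,n [38.5  2.  12.6] F a,y,n [ 0.5 -0.  -0.3] w 19.7 err [-0.01 -0.25 -0.87]
75 110 [(-10.0, 0.16), (-7.0, 0.19), (-4.0, 0.24), (-1.0, 0.44), (2.0, 0.49), (5.0, 0.5), (8.0, 0.55), (11.0, 0.57), (14.0, 0.59), (17.0, 0.62), (20.0, 0.64), (23.0, 0.56), (26.0, 0.49), (29.0, 0.4)]
85 115 [(-10.0, 0.36), (-7.0, 0.36), (-4.0, 0.54), (-1.0, 0.83), (2.0, 0.83), (5.0, 0.65), (8.0, 0.58), (11.0, 0.55), (14.0, 0.52), (17.0, 0.52), (20.0, 0.5), (23.0, 0.36)]
```

drive_tool --pt "0 2 0 0 0 0 20" --pt "0 4 0 0 0 0 20" --pt "0 6 0 0 0 0 20" --pt "0 6 0 0 0 0 20"

```text
time: 19.0
position: [0.434, -0.2007, 0.0275]
tool_rot: [-0.701, -0.091, -0.022, 0.707]
ft_force: [-3.5, 0.3, 15.1]
grip_width: 0.0202
```

```bash
python3 -c "from h import *;st()"
```

```text
t 19.0 a,y,n [37.9  2.1  7.8] F a,y,n [-0.8  0.7 15.4] w 20.2 err [ 0.02 -0.25 -0.83]
```

drive_tool --pt "0 -4 0 0 0 0 20" --pt "0 -4 25 0 0 0 20" --pt "0 -4 55 0 0 0 20" --pt "0 -4 55 0 0 0 20" --pt "0 -1 55 0 0 0 20" --pt "0 2 55 0 0 0 20" --pt "0 2 55 0 0 0 20"

```text
time: 19.7
position: [0.4298, -0.1471, 0.024]
tool_rot: [-0.701, -0.09, -0.023, 0.707]
ft_force: [0.4, -0.8, 0.3]
grip_width: 0.02
```

Run:
```python
from h import *
st()
B=camera('side');cv2.imwrite('pics/raw11.png',B);C=camera('top');cv2.imwrite('pics/raw11t.png',C)
for c in('side','top'):print([(m['location'],m['conf']) for m in mark_of(c,'block_mid')[:2]])
```

```text
t 19.7 a,y,n [38.6 55.8  4.1] F a,y,n [ 0.4 -0.8  0.3] w 20.0 err [ 0.03 -0.31 -0.85]
[([308.4, 195.3], 0.78)]
[([317.7, 237.8], 0.84)]
```

drive_tool --pt "0 3 0 0 0 0 20" --pt "0 5 0 0 0 0 20" --pt "0 5 0 0 0 0 20"

```text
time: 20.2
position: [0.4299, -0.1458, 0.0192]
tool_rot: [-0.701, -0.09, -0.022, 0.707]
ft_force: [0.2, -0.3, -0.5]
grip_width: 0.02
```

drive_tool --pt "0 2 0 0 0 0 20" --pt "0 3 0 0 0 0 20" --pt "0 3 0 0 0 0 20"

```text
time: 20.5
position: [0.4304, -0.1457, 0.0164]
tool_rot: [-0.701, -0.09, -0.022, 0.707]
ft_force: [-0.7, 0.2, -0.6]
grip_width: 0.0202
```

```bash
python3 -c "from h import *;st()"
```

```text
t 20.5 a,y,n [38.  57.1 -3.5] F a,y,n [-0.7  0.3 -0.5] w 20.2 err [-0.03 -0.25 -0.89]
```

drive_tool --pt "0 5 0 0 0 0 20" --pt "0 10 0 0 0 0 20" --pt "0 15 0 0 0 0 20" --pt "0 18 0 0 0 0 20" --pt "0 18 0 0 0 0 20"

```text
time: 21.0
position: [0.4331, -0.1453, -0.0019]
tool_rot: [-0.701, -0.09, -0.022, 0.707]
ft_force: [-0.2, -0.3, 0.3]
grip_width: 0.0201
```

drive_tool --pt "0 2 0 0 0 0 20" --pt "0 4 0 0 0 0 20" --pt "0 4 0 0 0 0 20"

```text
time: 21.3
position: [0.434, -0.1454, -0.0054]
tool_rot: [-0.701, -0.09, -0.022, 0.707]
ft_force: [-0.5, 0.5, 0.3]
grip_width: 0.0196
```

drive_tool --pt "0 2 0 0 0 0 20" --pt "0 4 0 0 0 0 20" --pt "0 4 0 0 0 0 20"

```text
time: 21.6
position: [0.4346, -0.1454, -0.0093]
tool_rot: [-0.701, -0.09, -0.022, 0.707]
ft_force: [-0.4, 0.2, 0.1]
grip_width: 0.0201
```

```bash
python3 -c "from h import *;st()"
```

```text
t 21.6 a,y,n [ 37.6  57.1 -29.5] F a,y,n [-0.3  0.2  0.2] w 20.1 err [-0.02 -0.26 -0.89]
```

drive_tool --pt "0 1.5 0 0 0 0 20" --pt "0 3 0 0 0 0 20" --pt "0 3 0 0 0 0 20"

```text
time: 21.9
position: [0.4349, -0.1454, -0.0102]
tool_rot: [-0.701, -0.091, -0.023, 0.706]
ft_force: [-5.8, -0.6, 23.7]
grip_width: 0.0201
```

```bash
python3 -c "from h import *;st()"
```

```text
t 21.9 a,y,n [ 37.7  57.  -30.4] F a,y,n [-1.6 -0.  24.3] w 20.1 err [ 0.08 -0.25 -0.77]
```

The probe solves it. The fingertips really sit 30 mm behind the reported TCP: they touched the block top at a reported n=8 (true 38) and the bare bed at n=−30. So the fingers had passed over the block. I now go behind it at the right height.

drive_tool --pt "0 -15 0 0 0 0.8 20" --pt "-20 -15 0 0 0 0.8 20" --pt "-41 -15 0 0 0 0.8 20" --pt "-41 -15 0 0 0 0.8 20" --pt "-41 -15 -20 0 0 0.8 20" --pt "-41 -15 -40 0 0 0.8 20" --pt "-41 -15 -54 0 0 0.8 20" --pt "-41 -15 -54 0 0 0.8 20"

```text
time: 22.7
position: [0.4004, -0.2061, -0.0028]
tool_rot: [-0.703, -0.085, -0.017, 0.706]
ft_force: [-0.2, 0.1, 0.2]
grip_width: 0.0202
```

```bash
python3 -c "from h import *;st()"
```

```text
t 22.7 a,y,n [ -0.8   0.1 -16.1] F a,y,n [-0.2  0.2  0.3] w 20.2 err [ 0.22 -0.31 -1.75]
```

drive_tool --pt "3 0 2 0 0 -1 20" --pt "6 0 2 0 0 -1.7 20" --pt "9 0 2 0 0 -1.7 20" --pt "11 0 2 0 0 -1.7 20" --pt "13 0 2 0 0 -1.7 20"

```text
time: 23.2
position: [0.4139, -0.1986, 0.0018]
tool_rot: [-0.701, -0.09, -0.023, 0.707]
ft_force: [-2.9, 0.8, 2.2]
grip_width: 0.0199
```

```bash
python3 -c "from h import *;st()"
```

```text
t 23.2 a,y,n [ 14.    6.2 -14.1] F a,y,n [-2.3  1.1  2.6] w 19.9 err [ 0.04 -0.36 -0.78]
```

drive_tool --pt "2 0 -1 0 0 0 20" --pt "4 0 -2 0 0 0 20" --pt "6 0 -3 0 0 0 20" --pt "8 0 -3 0 0 0 20"

```text
time: 23.6
position: [0.4198, -0.1991, 0.0026]
tool_rot: [-0.7, -0.089, -0.022, 0.709]
ft_force: [-7.9, 2.8, 3.0]
grip_width: 0.0203
```

```bash
python3 -c "from h import *;st()"
```

```text
t 23.6 a,y,n [ 19.9   5.1 -14.3] F a,y,n [-6.9  3.6  4.2] w 20.3 err [-0.23 -0.35 -0.98]
```

drive_tool --pt "2 0 -1 0 0 0 20" --pt "4 0 -1 0 0 0 20" --pt "6 0 -1 0 0 0 20" --pt "8 0 -1 0 0 0 20"

```text
time: 24.0
position: [0.4261, -0.1976, 0.0036]
tool_rot: [-0.699, -0.088, -0.021, 0.71]
ft_force: [-10.1, 2.5, 4.9]
grip_width: 0.0198
```

```bash
python3 -c "from h import *;st()"
```

```text
t 24.0 a,y,n [ 26.3   5.9 -14.4] F a,y,n [-8.8  3.5  6.5] w 19.8 err [-0.43 -0.33 -1.13]
```

drive_tool --pt "2.5 0 0 0 0 0 20" --pt "5 0 0 0 0 0 20" --pt "7.5 0 0 0 0 0 20" --pt "10 0 0 0 0 0 20"

```text
time: 24.4
position: [0.4353, -0.1964, 0.0052]
tool_rot: [-0.698, -0.088, -0.02, 0.71]
ft_force: [-12.9, 3.0, 7.2]
grip_width: 0.0204
```

```bash
python3 -c "from h import *;st()"
```

```text
t 24.4 a,y,n [ 35.8   6.2 -14.4] F a,y,n [-11.    4.3   9.3] w 20.4 err [-0.46 -0.35 -1.18]
```

drive_tool --pt "0 -1 1 0 0 0 20" --pt "2 -1.5 1 0 0 0 20" --pt "4 -1.5 1 0 0 0 20" --pt "6 -1.5 1 0 0 0 20"

```text
time: 24.8
position: [0.4424, -0.1959, 0.0074]
tool_rot: [-0.699, -0.088, -0.021, 0.709]
ft_force: [-7.1, 3.4, -1.1]
grip_width: 0.0202
```

Run:
```python
from h import *
st()
for c in('side','top'):
    camera(c);print([(m['location'],m['conf']) for m in mark_of(c,'block_mid')[:1]+mark_of(c,'stop_face')[:1]],proj(c,[jig(106,1.5,19),jig(190,0,19)]).round(1).tolist())
```

```text
t 24.8 a,y,n [ 43.1   6.  -13.5] F a,y,n [-6.8  4.1  0.1] w 20.2 err [-0.35 -0.38 -1.08]
[([298.4, 187.1], 0.93), ([266.9, 174.9], 0.56)] [[299.4, 188.8], [271.8, 175.9]]
[([321.2, 196.5], 0.66)] [[317.0, 228.5], [324.8, 200.7]]
```

drive_tool --pt "2 0 0.5 0 0 0 20" --pt "4 0 0.5 0 0 0 20" --pt "6 0 0.5 0 0 0 20"

```text
time: 25.4
position: [0.449, -0.1958, 0.0085]
tool_rot: [-0.7, -0.089, -0.022, 0.709]
ft_force: [-5.9, 2.7, -0.7]
grip_width: 0.0202
```

drive_tool --pt "1.5 0 0 0 0 0 20" --pt "3 0 0 0 0 0 20"

```text
time: 25.6
position: [0.4519, -0.1955, 0.009]
tool_rot: [-0.7, -0.089, -0.022, 0.709]
ft_force: [-4.9, 2.0, -0.8]
grip_width: 0.0199
```

```bash
python3 -c "from h import *;st()"
```

```text
t 25.6 a,y,n [ 52.8   5.5 -13.6] F a,y,n [-4.8  2.5  0. ] w 19.9 err [-0.24 -0.39 -1.02]
```

drive_tool --pt "1 0 0 0 0 0 20" --pt "1.5 0 0 0 0 0 20"

```text
time: 25.8
position: [0.4534, -0.1954, 0.0092]
tool_rot: [-0.7, -0.089, -0.022, 0.709]
ft_force: [-5.7, 3.0, -1.3]
grip_width: 0.0199
```

drive_tool --pt "1 0 0 0 0 0 20" --pt "1.5 0 0 0 0 0 20"

```text
time: 26.0
position: [0.4548, -0.1952, 0.0094]
tool_rot: [-0.7, -0.089, -0.022, 0.709]
ft_force: [-5.0, 2.9, -1.5]
grip_width: 0.0199
```

drive_tool --pt "1 0 0 0 0 0 20" --pt "1.5 0 0 0 0 0 20"

```text
time: 26.2
position: [0.4563, -0.1951, 0.0097]
tool_rot: [-0.7, -0.089, -0.022, 0.709]
ft_force: [-5.8, 4.1, -1.0]
grip_width: 0.0202
```

drive_tool --pt "0.8 0 0 0 0 0 20" --pt "1.2 0 0 0 0 0 20"

```text
time: 26.4
position: [0.4574, -0.1949, 0.0098]
tool_rot: [-0.7, -0.088, -0.022, 0.709]
ft_force: [-4.8, 2.5, -1.9]
grip_width: 0.0199
```

drive_tool --pt "0.8 0 0 0 0 0 20" --pt "1.5 0 0 0 0 0 20"

```text
time: 26.6
position: [0.4588, -0.1948, 0.01]
tool_rot: [-0.7, -0.088, -0.022, 0.709]
ft_force: [-5.0, 2.6, -0.7]
grip_width: 0.0201
```

drive_tool --pt "0.8 0 0 0 0 0 20" --pt "1.2 0 0 0 0 0 20"

```text
time: 26.8
position: [0.46, -0.1947, 0.0102]
tool_rot: [-0.7, -0.088, -0.022, 0.709]
ft_force: [-5.0, 3.8, -1.3]
grip_width: 0.0199
```

drive_tool --pt "0.8 0 0 0 0 0 20" --pt "1.2 0 0 0 0 0 20"

```text
time: 27.0
position: [0.4612, -0.1946, 0.0104]
tool_rot: [-0.7, -0.088, -0.022, 0.709]
ft_force: [-5.7, 2.3, -1.3]
grip_width: 0.0206
```

drive_tool --pt "0.8 0 0 0 0 0 20" --pt "1.2 0 0 0 0 0 20"

```text
time: 27.2
position: [0.4619, -0.1944, 0.0105]
tool_rot: [-0.7, -0.088, -0.021, 0.709]
ft_force: [-7.4, 1.3, -0.8]
grip_width: 0.02
```

drive_tool --pt "0.5 0 0 0 0 0 20" --pt "0.5 0 0 0 0 0 20"

```text
time: 27.4
position: [0.4619, -0.1944, 0.0104]
tool_rot: [-0.7, -0.088, -0.021, 0.709]
ft_force: [-9.1, 0.6, -0.7]
grip_width: 0.02
```

```bash
python3 -c "from h import *;st()"
```

```text
t 27.4 a,y,n [ 62.9   5.6 -13.9] F a,y,n [-9.   1.5  0.9] w 20.0 err [-0.27 -0.39 -1.12]
```

drive_tool --pt "0.6 0 0 0 0 0 20" --pt "0.6 0 0 0 0 0 20"

```text
time: 27.6
position: [0.4619, -0.194, 0.0104]
tool_rot: [-0.699, -0.088, -0.021, 0.709]
ft_force: [-10.2, -0.5, -1.3]
grip_width: 0.0205
```

```bash
python3 -c "
from h import *
st();o=get_obs()
go(jig(45,5,-14),tool(5.8,10),o)
kn=lambda th:jig(140+65*np.cos(np.radians(70+th)),46.9+65*np.sin(np.radians(70+th)),41)
for th in(0,40,60,95):print(th,kn(th),injig(kn(th)))
"
```

```text
t 27.6 a,y,n [ 62.9   5.9 -14. ] F a,y,n [-10.3   0.5   0.5] w 20.5 err [-0.32 -0.41 -1.17]
shift mm [-17.9   0.4  -1. ] rot [-0.32 -0.41 -1.17]
0 [ 0.53935357 -0.08354681  0.08174829] [162.2 108.   41. ]
40 [ 0.4957906  -0.08797178  0.07402744] [117.8 108.   41. ]
60 [ 0.47777692 -0.10114675  0.07063263] [98.2 96.7 41. ]
95 [ 0.46052971 -0.13603796  0.06698533] [77.2 63.7 41. ]
```

The block is home: advance stalled at a=62.9 while the push rose from the 5 N drag to about 10 N, so it bears on the stop with roughly 5 N. Next I back off and go round to the uphill side of the lever.

drive_tool --pt "-8 0 0 0 0 0 20" --pt "-18 0 0 0 0 0 0" --pt "-18 -40 0 0 0 0 0" --pt "-18 -84 0 0 0 0 0" --pt "-18 -84 0 0 0 0 0" --pt "15 -84 25 0 -0.4 -1.2 0" --pt "55 -84 50 0 -0.4 -1.2 0" --pt "95 -84 75 0 -0.4 -1.2 0" --pt "125 -84 83 0 -0.4 -1.2 0" --pt "125 -84 83 0 -0.4 -1.2 0"

```text
time: 28.6
position: [0.5739, -0.1038, 0.116]
tool_rot: [-0.702, -0.104, -0.031, 0.704]
ft_force: [-0.0, -0.4, -0.7]
grip_width: 0.0004
```

```bash
python3 -c "
from h import *
camera('side')
st();go(jig(188,89,-2),tool(5.8,10));print(mark_of('side','cam_knob')[:1],proj('side',jig(140+85*np.cos(np.radians(70)),46.9+85*np.sin(np.radians(70)),44)))
"
```

```text
t 28.65 a,y,n [196.7  84.6  68.7] F a,y,n [-0.6  0.4 -1.3] w 0.3 err [0.21 0.16 0.67]
shift mm [-9.5 70.6  4.7] rot [0.21 0.16 0.67]
[{'location': [261.6, 215.2], 'conf': 0.65}] [[261.45577632 213.52778802]]
```

drive_tool --pt "-5 35 4 0 0 0 0" --pt "-5 60 4 0 0 0 0" --pt "-5 71 4 0 0 0 0" --pt "-5 71 4 0 0 0 0" --pt "-5 71 4 0 0 0 0"

```text
time: 29.2
position: [0.5754, -0.1004, 0.0443]
tool_rot: [-0.701, -0.1, -0.029, 0.706]
ft_force: [0.8, 0.2, 0.2]
grip_width: 0.0003
```

```bash
cat >> h.py <<'E'
def cam(th,back=0,rc=56,n=-3):
    f=np.radians(70+th);u=np.array([np.cos(f),np.sin(f)]);w=np.array([np.sin(f),-np.cos(f)])
    p=np.array([140,46.9])+rc*u+(7+9.5*abs(w[0])+15*abs(w[1])+back)*w
    return p
def plan(ths,rot=(0,0,0)):
    """rows (mm) along present tool axes, following the lever; tool axes = jig a,-n,y when aligned"""
    o=get_obs();C=R.from_quat(o['tool_rot'])
    for t in ths:
        p=cam(t);print(t,(C.inv().apply(jig(p[0],p[1],-3)-o['position'])*1000).round(1))
def tq():
    """equivalent tangential force at 65 mm, from the force at the finger"""
    o=get_obs();F=R.from_euler('y',10,degrees=True).apply(R.from_euler('z',-JP[3],degrees=True).apply(o['ft_force']))
    p=injig(o['position']);r=p[:2]-np.array([140,46.9])
    # contact angle estimate
    best=min(np.arange(-10,112,.5),key=lambda t:np.hypot(*(cam(t,rc=56)-p[:2])))
    f=np.radians(70+best);w=np.array([np.sin(f),-np.cos(f)]);u=np.array([np.cos(f),np.sin(f)])
    c=np.array([-9.5*np.sign(w[0]),-15*np.sign(w[1])]);rc=r@u+c@u
    print('theta',best,'rc centre',round(r@u,1),'contact r',round(rc,1),'Fn',round(F[:2]@w,1),'F65',round(F[:2]@w*rc/65,1))
E
python3 -c "
from h import *
st();tq();plan([-5,0,8,16,24,32])
"
```

```text
t 29.2 a,y,n [189.4  87.6  -1.8] F a,y,n [0.9 0.1 0. ] w 0.3 err [ 0.15 -0.07  0.48]
theta -8.5 rc centre 59.3 contact r 68.0 Fn 0.7 F65 0.7
-5 [-5.8  1.2  0.8]
0 [-10.4   1.1   4.8]
8 [-18.7   1.   10.1]
16 [-28.    0.9  14. ]
24 [-35.8   0.9  16.4]
32 [-42.    0.8  18.1]
```

drive_tool --pt "-3 1 0 0 0 0 0" --pt "-6 1 1 0 0 0 0" --pt "-10 1 5 0 0 0 0" --pt "-14 1 7 0 0 0 0" --pt "-19 1 10 0 0 0 0"

```text
time: 29.7
position: [0.5592, -0.0934, 0.041]
tool_rot: [-0.702, -0.102, -0.031, 0.704]
ft_force: [4.0, -3.2, 0.7]
grip_width: 0.0007
```

```bash
python3 -c "
from h import *
st();tq();plan([8,16,24,32,40,48])
camera('side');print(mark_of('side','cam_knob')[:1])
"
```

```text
t 29.7 a,y,n [173.6  96.2  -2.4] F a,y,n [ 3.7 -3.6  0. ] w 0.7 err [0.41 0.01 0.86]
theta 5.5 rc centre 56.1 contact r 68.3 Fn 4.5 F65 4.8
8 [-3.   0.5  1.4]
16 [-12.2   0.4   5.3]
24 [-20.    0.2   7.8]
32 [-26.2   0.1   9.5]
40 [-32.9   0.   10.5]
48 [-40.1  -0.1  10.7]
[]
```

drive_tool --pt "-3 0 1.5 0 0 0 0" --pt "-7 0 3.5 0 0 0 0" --pt "-12 0 5.5 0 0 0 0" --pt "-16 0 7 0 0 0 0" --pt "-20 0 8 0 0 0 0" --pt "-26 0 9.5 0 0 0 0" --pt "-30 0 10 0 0 0 0" --pt "-35 0 11 0 0 0 0"

```text
time: 30.6
position: [0.5236, -0.0854, 0.0341]
tool_rot: [-0.702, -0.102, -0.031, 0.704]
ft_force: [6.1, -0.5, 1.6]
grip_width: 0.0004
```

```bash
python3 -c "
from h import *
st();tq();plan([40,44,48,52,56,60])
camera('side');print(mark_of('side','cam_knob')[:1]);m=mark_of('side','cam_knob')
if m:
  import math
  best=min(range(0,110),key=lambda t:np.hypot(*(proj('side',jig(140+85*math.cos(math.radians(70+t)),46.9+85*math.sin(math.radians(70+t)),44))[0]-m[0]['location'])));print('knob theta',best)
"
```

```text
t 30.6 a,y,n [138.4 107.8  -3.1] F a,y,n [ 6.2 -1.1  0.5] w 0.4 err [ 0.32 -0.01  0.79]
theta 42.5 rc centre 56.9 contact r 46.7 Fn 5.3 F65 3.8
40 [ 2.3 -0.1 -1. ]
44 [-1.2 -0.2 -0.9]
48 [-4.8 -0.2 -0.9]
52 [-8.5 -0.3 -1.2]
56 [-12.2  -0.3  -1.8]
60 [-16.   -0.3  -2.6]
[{'location': [286.6, 222.2], 'conf': 0.56}]
knob theta 48
```

drive_tool --pt "-4 0 -0.5 0 0 0 0" --pt "-8 0 -1 0 0 0 0" --pt "-12 0 -1.5 0 0 0 0" --pt "-15 0 -2 0 0 0 0"

```text
time: 31.15
position: [0.5071, -0.0877, 0.0307]
tool_rot: [-0.701, -0.1, -0.03, 0.706]
ft_force: [4.5, 0.3, 0.9]
grip_width: 0.0004
```

```bash
python3 -c "
from h import *
st();tq();plan([60,64,68,72,76,80])
"
```

```text
t 31.15 a,y,n [121.3 107.1  -3.6] F a,y,n [ 4.6 -0.2  0.1] w 0.4 err [ 0.16 -0.02  0.55]
theta 60.5 rc centre 57.9 contact r 52.7 Fn 3.4 F65 2.8
60 [ 1.  -0.6 -1.9]
64 [-2.8 -0.6 -3.1]
68 [-6.6 -0.7 -4.5]
72 [-10.3  -0.7  -6.3]
76 [-13.9  -0.7  -8.4]
80 [-17.5  -0.8 -10.8]
```

drive_tool --pt "-3 0 -2.5 0 0 0 0" --pt "-6 0 -4.5 0 0 0 0"

```text
time: 31.35
position: [0.5013, -0.0925, 0.0295]
tool_rot: [-0.701, -0.1, -0.029, 0.706]
ft_force: [5.8, 0.5, 1.7]
grip_width: 0.0002
```

```bash
python3 -c "
from h import *
st();tq();plan([68,72,76,80])
"
```

```text
t 31.35 a,y,n [115.  103.   -3.7] F a,y,n [ 6.1 -0.1  0.7] w 0.2 err [ 0.12 -0.01  0.51]
theta 67.5 rc centre 56.3 contact r 53.2 Fn 4.1 F65 3.3
68 [-0.2 -0.7 -0.4]
72 [-3.9 -0.7 -2.1]
76 [-7.5 -0.7 -4.2]
80 [-11.1  -0.8  -6.6]
```

```bash
cat >> h.py <<'E'
def knob():
    for c in('side','top'):
        camera(c);m=mark_of(c,'cam_knob')
        for x in m[:1]:
            D=[np.hypot(*(proj(c,jig(140+85*np.cos(np.radians(70+t)),46.9+85*np.sin(np.radians(70+t)),44))[0]-x['location'])) for t in range(110)]
            print(c,x['location'],round(x['conf'],2),'knob theta',int(np.argmin(D)),round(min(D),1))
E
python3 -c "
from h import *
knob();st()
im=cv2.imread('pics/raw8.png');B=camera('side');cv2.imwrite('pics/g12.png',cv2.resize(B[150:250,230:350],(720,600),interpolation=cv2.INTER_CUBIC))
print([(t,((proj('side',jig(140+85*np.cos(np.radians(70+t)),46.9+85*np.sin(np.radians(70+t)),44))[0]-(230,150))*6).round().tolist()) for t in(45,55,65,75)], ((proj('side',jig(62+9.5+120,0,38))[0]-(230,150))*6))
"
```

```text
t 31.55 a,y,n [114.  103.4  -3.8] F a,y,n [ 3.4  1.  -0.1] w 0.7 err [ 0.07 -0.02  0.4 ]
[(45, [330.0, 438.0]), (55, [364.0, 436.0]), (65, [396.0, 428.0]), (75, [426.0, 416.0])] [253.58315275 134.06202342]
```

View pics/g12.png

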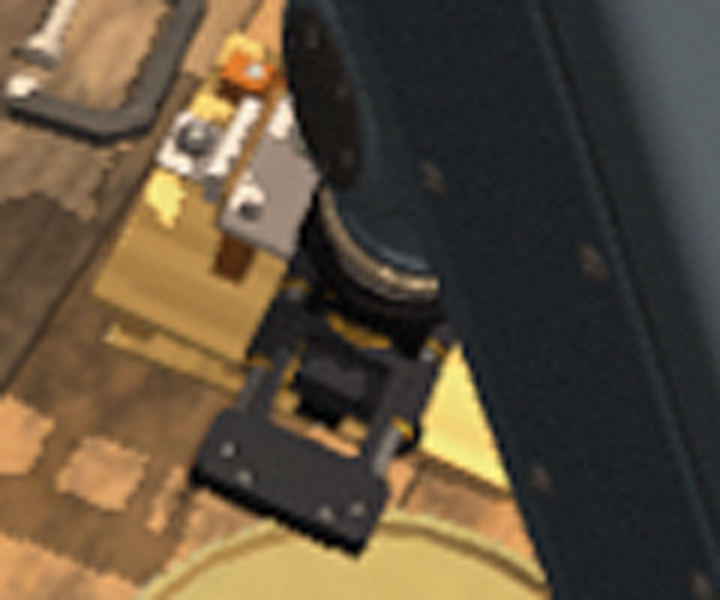

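The picture shows the block's front past the bridge against the stop (brown strip at (235,180)) and the gripper at the lever. I keep turning in small steps.

drive_tool --pt "-2 0 -1 0 0 0 0" --pt "-4 0 -2.5 0 0 0 0" --pt "-6 0 -3.5 0 0 0 0"

```text
time: 31.9
position: [0.4962, -0.0969, 0.0285]
tool_rot: [-0.701, -0.1, -0.03, 0.705]
ft_force: [7.9, 3.3, 1.4]
grip_width: 0.0006
```

```bash
python3 -c "
from h import *
st();tq();plan([72,76,80,84,88])
"
```

```text
t 31.9 a,y,n [109.3  99.   -3.7] F a,y,n [ 8.3  2.4 -0. ] w 0.6 err [ 0.17 -0.03  0.56]
theta 74.5 rc centre 55.2 contact r 54.3 Fn 6.8 F65 5.7
72 [ 1.7 -0.7  1.8]
76 [-1.9 -0.8 -0.3]
80 [-5.5 -0.8 -2.7]
84 [-8.9 -0.8 -5.4]
88 [-12.1  -0.8  -8.5]
```

drive_tool --pt "-1.5 0 -1 0 0 0 0" --pt "-3 0 -2 0 0 0 0"

```text
time: 32.1
position: [0.4947, -0.099, 0.0283]
tool_rot: [-0.701, -0.101, -0.031, 0.706]
ft_force: [11.5, 9.8, 0.8]
grip_width: 0.0003
```

```bash
python3 -c "
from h import *
st();tq()
"
```

```text
t 32.1 a,y,n [107.6  97.1  -3.7] F a,y,n [12.4  8.6 -1.4] w 0.3 err [ 0.17 -0.1   0.67]
theta 76.5 rc centre 54.7 contact r 54.4 Fn 14.0 F65 11.7
```

drive_tool --pt "0 0 0 0 0 0 0" --pt "0 0 0 0 0 0 0"

```text
time: 32.3
position: [0.4947, -0.0989, 0.0283]
tool_rot: [-0.701, -0.101, -0.03, 0.705]
ft_force: [9.8, 6.7, 0.6]
grip_width: 0.0003
```

```bash
python3 -c "
from h import *
st();tq()
"
```

```text
t 32.3 a,y,n [107.7  97.2  -3.7] F a,y,n [10.4  5.6 -1.3] w 0.3 err [ 0.17 -0.06  0.66]
theta 76.5 rc centre 54.7 contact r 54.3 Fn 10.4 F65 8.7
```

drive_tool --pt "-0.4 0 -0.3 0 0 0 0" --pt "-0.6 0 -0.6 0 0 0 0" --pt "-0.6 0 -0.6 0 0 0 0"

```text
time: 32.6
position: [0.4946, -0.0992, 0.0283]
tool_rot: [-0.701, -0.101, -0.031, 0.706]
ft_force: [11.7, 9.0, 0.6]
grip_width: 0.0006
```

```bash
python3 -c "
from h import *
st();tq()
"
```

```text
t 32.6 a,y,n [107.5  97.   -3.7] F a,y,n [12.4  7.7 -1.5] w 0.6 err [ 0.15 -0.08  0.69]
theta 77.0 rc centre 54.5 contact r 54.3 Fn 13.3 F65 11.1
```

drive_tool --pt "3 0 4 0 0 0 0" --pt "10 0 15 0 0 0 0" --pt "10 -40 25 0 0 0 0" --pt "10 -80 40 0 0 0 0" --pt "10 -110 80 0 0 0 0" --pt "10 -110 130 0 0 0 0" --pt "10 -110 180 0 0 0 0" --pt "10 -110 230 0 0 0 0" --pt "10 -110 260 0 0 0 0" --pt "10 -110 260 0 0 0 0"

```text
time: 33.6
position: [0.4522, 0.1608, 0.136]
tool_rot: [-0.701, -0.1, -0.025, 0.706]
ft_force: [-0.6, -0.8, -0.0]
grip_width: 0.0001
```

```bash
python3 -c "
from h import *
st();knob()
for c in('side','top'):
    for t in('block_mid','stop_face'):
        print(c,t,[(m['location'],round(m['conf'],2)) for m in mark_of(c,t)[:1]])
    print(proj(c,[jig(132.5,1,19),jig(192.5,0,19)]).round(1).tolist())
"
```

```text
t 33.6 a,y,n [110.6 359.8 105.2] F a,y,n [-0.7 -0.7  0.1] w 0.1 err [0.09 0.34 0.18]
side [299.8, 219.2] 0.57 knob theta 73 0.6
top [280.8, 229.2] 0.75 knob theta 70 0.6
side block_mid [([289.4, 183.7], 0.84)]
side stop_face [([267.1, 173.4], 0.5)]
[[290.7, 184.7], [270.9, 175.5]]
top block_mid [([323.5, 216.4], 0.9)]
top stop_face [([323.1, 193.4], 0.43)]
[[319.5, 219.7], [325.0, 199.8]]
```

```bash
python3 -c "
from rig import *
print(hand_in())"
```

```text
the job is handed in; nothing more can be done
None
```

The block is home against the stop and clamped by the cam. I handed the job in at about 34 s, with the robot clear of everything.

- **Placing and sliding:** I laid the block on the bed, slid it in between the fence and the dowels, and pushed it from its low end under the bridge.
- **Stop:** at home the push rose from about 5 N of drag to about 10 N with no more travel, so the block bears on the stop with roughly 5 N, under the 11 N at which it slips. In the side picture the stop reads the same before and after, within a pixel. The top camera's reading for it shifted about 3 px at low confidence (0.43), so it is not an independent check.
- **Cam:** I turned the lever anticlockwise to about 70–77 degrees; the two cameras gave 73 and 70. The last reading was about 11–12 N at 65 mm, against roughly 3–5 N while it turned free. This conversion rests on an assumed contact radius of about 54 mm.
- **Final check:** the side picture has the block within about 2 px of its expected home position, and the top picture within about 5 px.

**What disagreed:**
- The real fingertips sat about 30 mm behind the reported TCP; I did not find out why. My first two pushing passes went over the block without moving it. On the second I pressed on its top with about 15 N while finding this out, and it did not shift.
- I touched the bed twice with about 22–24 N while feeling for its height.

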